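# Aim the demo lantern's reflector and lock it

### The arm

A 7-joint arm with a two-finger parallel gripper is mounted at the origin on the work surface. World frame = base frame: x ahead of the robot, y to its left, z up, the work surface at z = 0. Lengths are in m, angles in rad, forces in N, time in s.
With the tool pointing down it reaches from about 0.35 to 0.9 m from the base axis. Payload 8.1 kg.
Tool frame: the origin (TCP) lies at the very end of the fingers, on their centre line; the grasp point (between the pads) lies 19 mm behind it (r.grip_point_offset is the distance from the TCP to the grasp point, in m); z points along the fingers, y is the direction in which the jaws open and shut (so a half turn about z gives the same grasp; the last joint's range is limited). The gripper opens to 92 mm and grips with 3 to 60 N. Pads are 19 mm wide; open, the fingers measure 130 mm over their backs; the gripper's body (75 mm by 190 mm) begins 47 mm behind the grasp point.
Start: joints at [-1.419, 0.434, 0.025, 1.573, -0.012, 1.134, -0.075], TCP at [0.158, 0.605, 0.206] pointing down, gripper open.
Joint ranges: [-2.62, 2.62], [-0.44, 2.09], [-1.27, 1.32], [0.08, 2.57], [-1.32, 4.46], [0.12, 2], [-2.74, 2.74]. Speed limits (rad/s): [2.22, 2.22, 3.01, 3.01, 3.14, 3.14, 3.14].

### API

Orientations are given as a rotation vector (axis times angle).
In Python, from workcell import r gives the robot as it stands. The module is installed in compiled form; this text tells all that it offers.
- The arm moves only by the tool apply_moves, never from a script. Its argument "commands" is a list of rows, each a list of 6 numbers: the shift along the tool's x, y, z in m, then the turn, a rotation vector about the tool's x, y, z in degrees. A call has 1 to 8 rows; each row shifts and turns the commanded pose from where the row before left it, along the tool's axes as they then stand; what a row does not reach is not made up. A row lasts 1/12 s, in which the tool goes at most 41.7 mm and 7.16 degrees, less where a joint would pass 70% of its speed; a pose out of reach is approached as far as the arm can. A call is refused whole if a number of a shift passes 0.0417 or a number of a turn 7.16, either way. A call with a gripper value outside its range is refused whole. "jaw" is the finger opening in m, from 0 to 0.0918, set as the call begins (left out, the last holds). The fingers move at their own pace and stop on an object; "newtons" is the grip in N (left out, the last holds). Time passes only in rows, so rows that do not move let the fingers close. It gives the time, the measured TCP pose, the force and the opening at its end, in the units of the state.
- r.state(): the state, without advancing time (a new reading comes with each control period).
- r.capture(name): name is "side" or "top" or "wrist"; returns a dict with "frame" (400x640x3 uint8, blue, green, red), "intrinsics" (3x3 intrinsics, pixels), "position" and "attitude" of the camera in the world. Camera axes: x right, y up, looking along -z (the intrinsics and any distortion apply to the point x, -y, -z); pixel columns grow to the right and rows downward; lengths in m; the calibration is good to about 2 mm. The wrist camera is an equidistant fisheye: a pixel r from the principal point sees the ray r / f radians off the axis. A picture is of the moment at which its call begins. There is no depth.
- r.close_job(): hands the job in, once; it reports no verdict.
The state is a dict: "time_s": time; "q": joint angles; "dq": joint speeds; "tau": joint torques, N m; "eef_pos": TCP position; "eef_rot": TCP orientation; "wrist_force": force on the tool from outside, world axes, zero at the start; "wrist_torque": the same for the moment, N m; "gripper_width": finger opening in m.
Only numpy, scipy, OpenCV 4.12 (cv2) and the standard library are available. Lean on these libraries where they do the work, as an engineer would, in place of code of your own. Each camera call takes 0.05 s, during which the arm holds its last target.

### The job

Aim the demo lantern's light at the red folding stand: turn its hood until the open side of the reflector points at the middle of the stand, then click the orange push-push lock button so that it stays in and the hood is locked there. You cannot see whether the lock is in or out to begin with, so feel for it: if it is in, click it out before you turn, and do not force the hood round while it is locked. Leave all the other goods and the stand where they are.

Things in the scene. Friction and masses are not known exactly. Their poses are not given: they have to be found in the camera images.
- lantern: camp lantern fixed to the table: ivory round base 150 mm across and 88 mm high on a dark disc 176 mm across, glass chimney above. Origin: centre of its underside, on the table; z up. Its front, with the dark lock housing, faces its own -x. The hood (separate entry) sits over it on the same vertical axis.
- hood: sage green hood turning on the lantern: round brim 190 mm across, underside 182 mm above the table, low dome up to 214 mm, half-round mirror below. Origin: on the vertical turning axis at the brim's underside; z up. The reflector's open side looks along its +x. Unlocked it turns both ways without stop and stays where left (0.03 N m friction); locked, a brake holds it with about 0.8 N m.
- hood_grip (a point): middle of the dark upright grip bar on the hood's top, on the turning axis, 234 mm above the table. The bar runs along the hood's x: 76 mm long, 18 mm thick, from 214 to 250 mm above the table. Turns with the hood; orientation as the hood's.
- hood_front (a point): point on the brim's edge, 95 mm from the axis, on the side to which the reflector is open (hood's +x). An orange stripe on the brim leads to it and the bar's end on this side is orange.
- lock_seat (a point): centre of the lock housing's flat panel (60 x 62 mm), fixed at (-95, 0, 62) mm in the lantern's frame, orientation as the lantern's. The panel's outward normal leans 30 degrees from vertical to the lantern's front: (-0.5, 0, 0.866) in its frame. The orange button stands out of the panel here and slides along the normal. The brim overhangs it: come in along the normal.
- lock_out (a point): fixed point (it does not follow the button) 16 mm off lock_seat along the normal: where the middle of the flat, round, 34 mm wide button face is when the lock is out and the hood free. Clicked in (hood locked) the face stays about 10 mm off the panel. The lock starts either way. It takes about 3 N to move it when out, 9 N when in.
- lock_stop (a point): fixed point 5 mm off lock_seat along the normal: pressed right down, the button's face comes to a firm stop here; holding it there takes about 12 N. A press down to that stop, then letting go, changes the lock over: out becomes in, in becomes out. A press that ends short of the stop by more than half a millimetre changes nothing.
- stand: red folding stand, the thing to light: top 200 x 140 mm at 104 mm height, four legs, a lower tray. Origin: centre of its underside; long side along its x. Loose, 0.9 kg. It stands to one side of the lantern, left or right, 0.3 to 0.55 m away.
- crate: loose grey slatted crate 190 x 130 x 90 mm on the other side of the lantern; leave alone. Origin: centre of its underside.
- pot: loose aluminium pot, 104 mm across, 75 mm high, behind the lantern to one side; leave alone. Origin: centre of its underside.
- flask: loose steel flask, 68 mm across, 200 mm high, behind the lantern to the other side; leave alone. Origin: centre of its underside.
- mug: loose blue handleless mug, 80 mm across, 80 mm high, at one side of the lock housing; leave alone. Origin: centre of its underside.
- canister: loose blue metal canister, 90 mm across, 87 mm high, at the other side of the lock housing; leave alone. Origin: centre of its underside.
- spatula: loose wooden-handled spatula, 200 mm long, lying to the front left of the lantern; leave alone. Origin: its middle, on the table.
Not all that is in view belongs to the job. Several things have the shape of the stand; the one meant has the colours described above.

How it is judged:
By the outcome, as a careful person would: the job done as asked, in the order asked, and still so for the second after the job is handed in, with the robot touching nothing.
It also fails if it takes over 72 s, if anything falls off the work surface, if the arm or the gripper's body presses on something with over 40 N, if the wrist force passes 120 N, or if a joint passes its speed limit or range.

## Working session

There is one attempt and no reset: what is moved stays moved. The work goes in short steps, Python scripts to look and compute and a tool call to move; the robot and the scene stay as the last step left them, time stands still between calls to the robot, and variables do not carry over. Pictures are saved under pics/ and viewed, and the job is handed in when it is done.

Besides the shell and the picture viewer there is one more tool, called after ">>>" as a command line: name --pt "numbers of a row" for each row, then --argument value for the rest. apply_moves: Moves the arm, as the interface text tells. Its arguments: {"type":"object","properties":{"commands":{"type":"array"},"jaw":{"type":"number"},"newtons":{"type":"number"}},"required":["commands"]}

```bash
mkdir -p pics; cat > h.py <<'E'
import numpy as np, cv2
from scipy.spatial.transform import Rotation as R
from workcell import r
def cap(n,f):
    c=r.capture(n); cv2.imwrite('pics/'+f+'.png',c['frame']); np.save('pics/'+f+'.npy',c,allow_pickle=True); return c
def load(f): return np.load('pics/'+f+'.npy',allow_pickle=True).item()
def att(c):
    a=np.array(c['attitude'],float); return a if a.shape==(3,3) else R.from_rotvec(a).as_matrix()
def ray(c,u,v):
    K=np.array(c['intrinsics']); d=np.array([(u-K[0,2])/K[0,0],-(v-K[1,2])/K[1,1],-1.]); return np.array(c['position']),att(c)@d
def onz(c,u,v,z):
    p,d=ray(c,u,v); return p+d*(z-p[2])/d[2]
def proj(c,P):
    K=np.array(c['intrinsics']); q=att(c).T@(np.array(P)-np.array(c['position'])); return np.array([K[0,0]*q[0]/-q[2]+K[0,2],K[1,1]*-q[1]/-q[2]+K[1,2]])
E
python3 - <<'E'
from h import *
for n in ('side','top','wrist'):
    c=cap(n,n+'0'); print(n,c['position'],c['attitude'],np.array(c['intrinsics']).tolist(),[k for k in c])
print(r.state())
E
```

```text
side [0.43887898 0.91364055 0.90396307] [ 0.04786849 -1.30221006 -2.74065847] [[436.87398284277896, 0.0, 319.52080659644486], [0.0, 436.87398284277896, 201.4242434418468], [0.0, 0.0, 1.0]] ['frame', 'intrinsics', 'position', 'attitude']
top [0.42596093 0.00846699 1.21117069] [ 0.06032267 -0.05701047 -1.5953164 ] [[388.657078271744, 0.0, 324.2919174892125], [0.0, 388.657078271744, 202.18137848571726], [0.0, 0.0, 1.0]] ['frame', 'intrinsics', 'position', 'attitude']
wrist [0.08559203 0.62343864 0.38332966] [-0.23970565 -0.18232019  1.30664304] [[309.70691628693146, 0.0, 317.01919683344033], [0.0, 309.70691628693146, 204.22606850705563], [0.0, 0.0, 1.0]] ['frame', 'intrinsics', 'position', 'attitude']
{'time_s': 0.15, 'q': array([-1.41861446,  0.4350316 ,  0.02501816,  1.57386258, -0.01158281,
        1.13399966, -0.07508129]), 'dq': array([-3.79472638e-05, -4.41236644e-03,  1.66028097e-03, -1.90059160e-03,
        8.66671282e-04, -1.76572029e-04, -7.34201456e-05]), 'tau': array([ 1.91801082e-03, -6.68266940e+01,  9.85809043e-01, -3.14694464e+01,
       -6.05487172e-02,  3.94083734e-02,  8.63310106e-05]), 'eef_pos': array([0.15749902, 0.60441921, 0.20565512]), 'eef_rot': array([-3.99256113e-01, -3.11611121e+00,  1.81701408e-03]), 'wrist_force': array([-0.67934932, -0.71446142, -0.12948089]), 'wrist_torque': array([-0.00762627,  0.02090836,  0.00777237]), 'gripper_width': 0.09214198546387517}
```

View pics/side0.png

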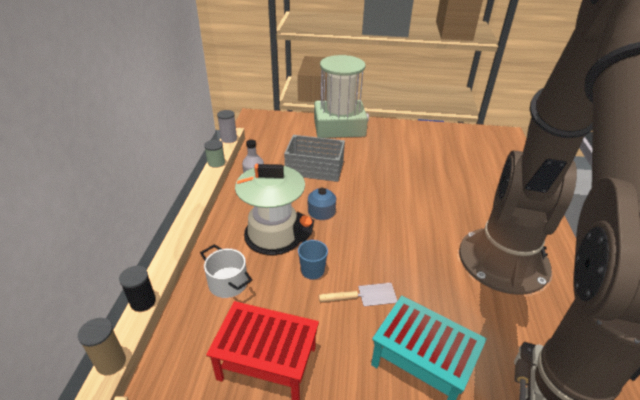

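View pics/top0.png

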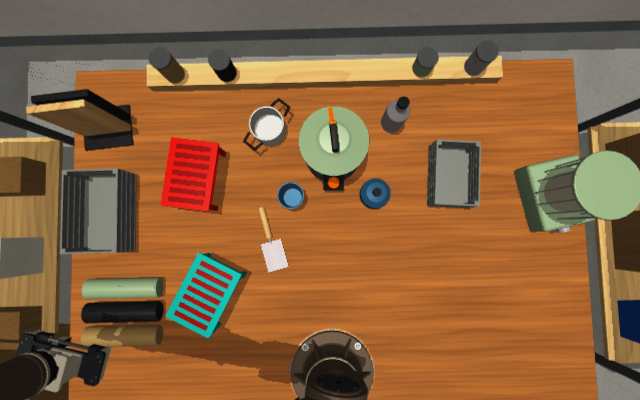

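View pics/wrist0.png

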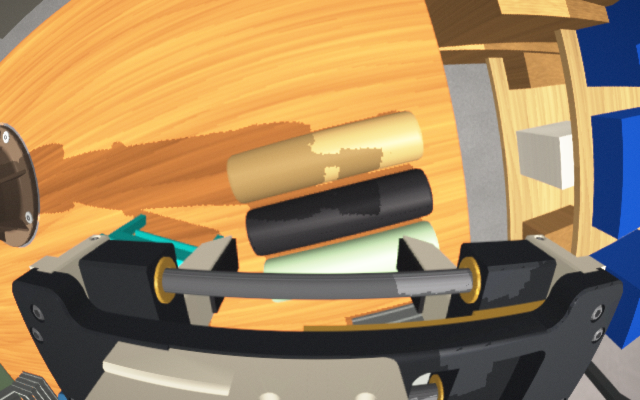

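Candidates for the stand: the all-red one at top (192,173) / side (265,340), and the teal one with red slats at top (207,295) / side (428,340). The red one at (192,173) fits. For the lantern: the sage hood at top (334,140) is the one meant, and the green blender-like thing at (600,185) is not. I'll check these in a close crop and measure.

```bash
python3 - <<'E'
from h import *
t=load('top0'); s=load('side0'); f=t['frame']
crop=cv2.resize(f[90:230,140:420],None,fx=2.8,fy=2.8,interpolation=cv2.INTER_CUBIC)
cv2.imwrite('pics/crop0.png',crop)
hsv=cv2.cvtColor(f,cv2.COLOR_BGR2HSV)
# red stand
m=(((hsv[...,0]<4)|(hsv[...,0]>176))&(hsv[...,1]>180)&(hsv[...,2]>150)).astype(np.uint8)
m[:, :150]=0; m[230:]=0;m[:,235:]=0
m=cv2.morphologyEx(m,cv2.MORPH_CLOSE,np.ones((9,9)))
cs=max(cv2.findContours(m,0,2)[0],key=cv2.contourArea); rect=cv2.minAreaRect(cs); print('stand',rect)
P=[onz(t,u,v,.104)[:2] for u,v in cv2.boxPoints(rect)]; print(np.round(P,3), np.mean(P,0), [np.linalg.norm(P[i]-P[i-1]) for i in range(4)])
# hood
m=((hsv[...,0]>35)&(hsv[...,0]<75)&(hsv[...,1]>35)).astype(np.uint8); m[:,:290]=0;m[:,380:]=0;m[:95]=0;m[190:]=0
m=cv2.morphologyEx(m,cv2.MORPH_CLOSE,np.ones((15,15)))
cs=max(cv2.findContours(m,0,2)[0],key=cv2.contourArea); e=cv2.fitEllipse(cv2.convexHull(cs)); print('hood',e,onz(t,*e[0],.185))
P=[onz(t,u,v,.185)[:2] for u,v in cv2.convexHull(cs)[:,0]]
(cx,cy),rad=cv2.minEnclosingCircle(np.array(P,np.float32)); print(cx,cy,rad)
# orange
m=((hsv[...,0]>4)&(hsv[...,0]<14)&(hsv[...,1]>220)&(hsv[...,2]>180)).astype(np.uint8); m[:,:300]=0;m[:,370:]=0;m[:95]=0;m[200:]=0
n,l,st,ce=cv2.connectedComponentsWithStats(m)
for i in range(1,n): print(st[i],ce[i],onz(t,*ce[i],.25)[:2],onz(t,*ce[i],.07)[:2])
E
```

```text
stand ((189.86000061035156, 173.97998046875), (49.497474670410156, 69.01362609863281), 8.13010311126709)
[[0.513 0.478]
 [0.711 0.451]
 [0.687 0.309]
 [0.49  0.338]] [0.60032746 0.39406856] [np.float64(0.14207798934061117), np.float64(0.1995806028326301), np.float64(0.14396271611623637), np.float64(0.19918292553966802)]
hood ((333.4832458496094, 141.0354461669922), (69.2747802734375, 69.77609252929688), 73.33154296875) [ 0.66608871 -0.01909737  0.185     ]
0.6661748886108398 -0.019465262070298195 0.0948416143655777
[328 108   6  14  44] [330.56818182 114.31818182] [ 0.71942239 -0.01184568] [ 0.77437939 -0.01564967]
[335 121   1   1   1] [335. 121.] [ 0.70196948 -0.02255145] [ 0.75365805 -0.02836032]
[330 123   1   1   1] [330. 123.] [ 0.69716982 -0.00982662] [ 0.74795955 -0.0132525 ]
[328 181  11   7  51] [333.05882353 184.39215686] [ 0.54148025 -0.01334367] [ 0.56311374 -0.01742819]
```

View pics/crop0.png

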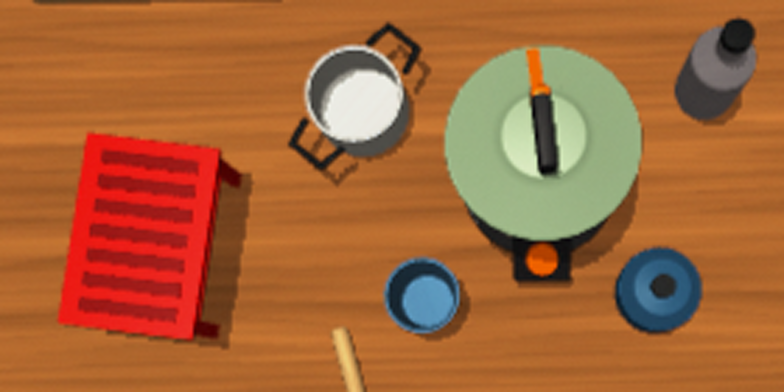

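The crop confirms it: the all-red stand is at crop (140,235) with a red top and legs. The hood's stripe and the bar's orange end point away from the robot, near crop (536,60), and the button is at (542,260). Next I'll work out hood angle, lantern yaw and tool axes.

```bash
python3 - <<'E'
from h import *
s=r.state(); Rt=R.from_rotvec(s['eef_rot']).as_matrix(); print('tool',np.round(Rt,3))
w=load('wrist0'); print('cam in tool',np.round(Rt.T@(np.array(w['position'])-s['eef_pos']),3)); print(np.round(Rt.T@att(w),3))
t=load('top0'); sd=load('side0')
cv2.imwrite('pics/cropside.png',cv2.resize(sd['frame'][150:300,190:390],None,fx=4,fy=4,interpolation=cv2.INTER_CUBIC))
cv2.imwrite('pics/croptop.png',cv2.resize(t['frame'][100:200,280:390],None,fx=6,fy=6,interpolation=cv2.INTER_CUBIC))
f=t['frame'];hsv=cv2.cvtColor(f,cv2.COLOR_BGR2HSV)
m=(f.max(2)<45).astype(np.uint8); m[:,:315]=0;m[:,350:]=0;m[:112]=0;m[158:]=0
ys,xs=np.nonzero(m); print('dark',xs.min(),xs.max(),ys.min(),ys.max(), proj(t,[.666,-.019,.25]),proj(t,[.666,-.019,.182]))
E
```

```text
tool [[-0.968  0.252 -0.   ]
 [ 0.252  0.968 -0.001]
 [-0.    -0.001 -1.   ]]
cam in tool [ 0.074  0.    -0.178]
[[-0.     0.961  0.276]
 [ 1.     0.     0.001]
 [ 0.001  0.276 -0.961]]
dark 330 338 124 151 [333.97698464 135.08816362] [333.42496307 141.32711008]
```

View pics/cropside.png

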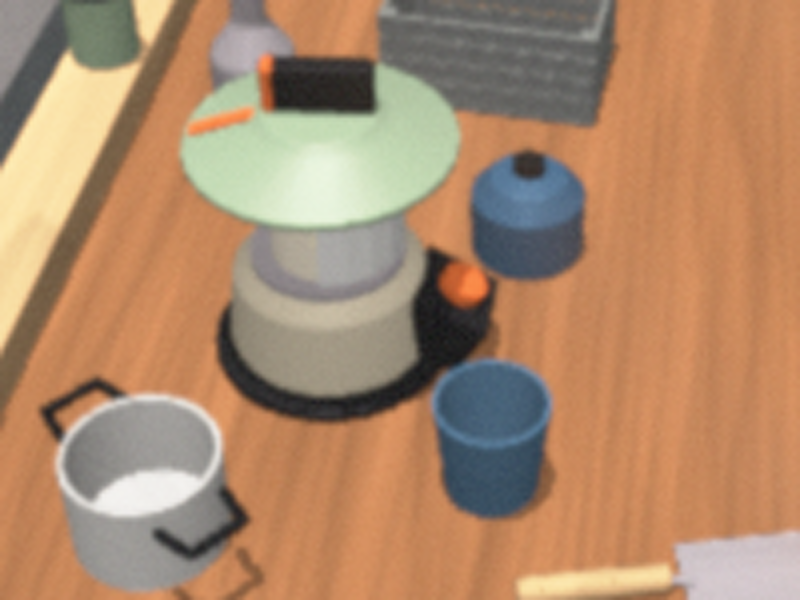

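View pics/croptop.png

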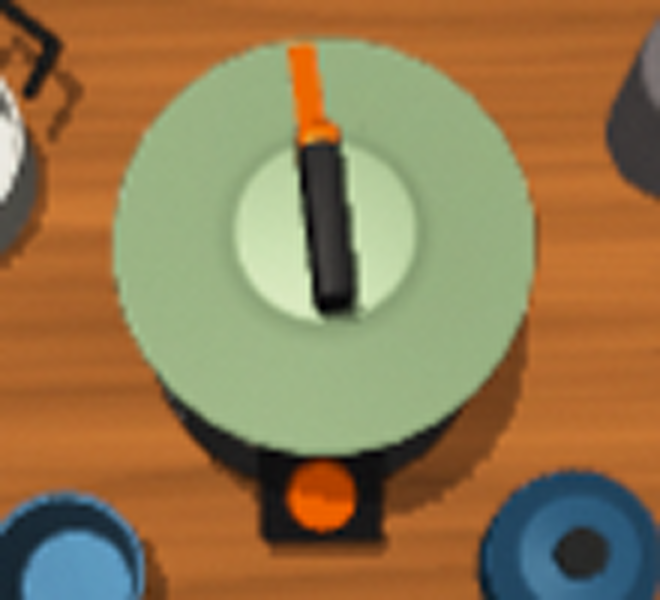

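```bash
python3 - <<'E'
from h import *
t=load('top0'); s=load('side0')
g=lambda x,y,z: onz(t,280+x/6,100+y/6,z)
A=np.array([.6661,-.0192])
d=g(302,45,.184)[:2]-A; print('stripe',d,np.degrees(np.arctan2(d[1],d[0])))
a=g(318,138,.25)[:2]; b=g(337,306,.25)[:2]; d=a-b; print('bar',a,b,np.degrees(np.arctan2(d[1],d[0])),np.linalg.norm(d))
a=g(264,541,.036)[:2]; b=g(382,545,.036)[:2]; d=a-b; print('housing edge',a,b,np.degrees(np.arctan2(-d[0],d[1])))
# button triangulation
p,u=ray(t,280+321/6,100+495/6); q,v=ray(s,190+465/4,150+285/4)
k=np.linalg.lstsq(np.c_[u,-v],q-p,rcond=None)[0]; print('btn',p+u*k[0],q+v*k[1])
st=np.array([.600,.394]); d=st-A; print('target',np.degrees(np.arctan2(d[1],d[0])))
# stand in side view check: corners of top
for P in [[.513,.478,.104],[.711,.451,.104],[.687,.309,.104],[.49,.338,.104]]: print(proj(s,P))
E
python3 - <<'E'
import sys; sys.path.insert(0,'.')
import os; os.chdir('.')
from h import *
s=load('side0'); cv2.imwrite('pics/cropst.png',cv2.resize(s['frame'][280:400,190:340],None,fx=5,fy=5,interpolation=cv2.INTER_CUBIC))
E
```

```text
stripe [0.09225367 0.00609742] 3.7814098532736273
bar [ 0.6969729  -0.01737774] [ 0.62539325 -0.02338587] 4.797943431248256 0.07183135594136582
housing edge [0.5502524  0.00979481] [ 0.54669166 -0.04988667] -3.414363654681983
btn [ 0.5697383  -0.01908076  0.06173889] [ 0.5658343  -0.01917292  0.06125276]
target 99.08865448502141
[299.04986051 376.88599267]
[203.96178483 353.32742528]
[233.93130045 298.40968719]
[318.85138629 317.9834976 ]
```

View pics/cropst.png

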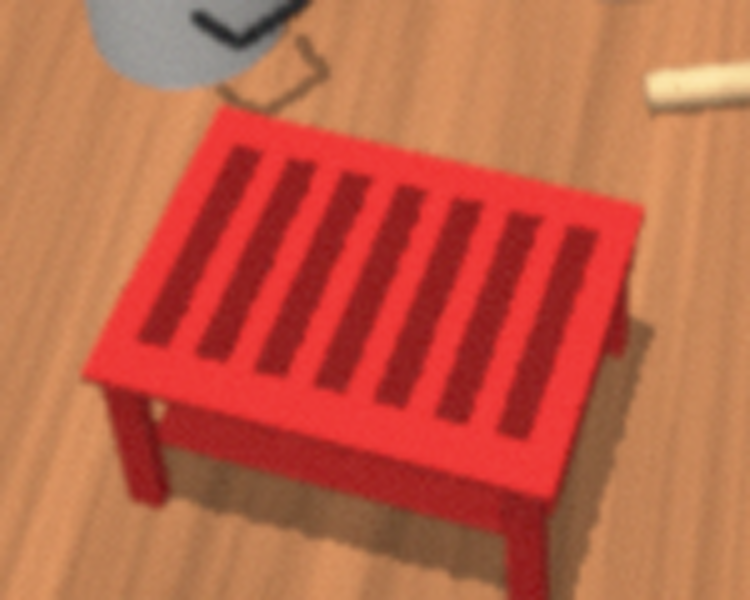

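>>> apply_moves --pt "0 0 0 0 0 -4.87" --pt "0 0 0 0 0 -4.87" --pt "0 0 0 0 0 -4.87" --pt "-0.01 -0.02 -0.002 0 0 0" --pt "-0.019 -0.034 -0.003 0 0 0" --pt "-0.019 -0.034 -0.003 0 0 0" --pt "-0.019 -0.034 -0.003 0 0 0" --pt "-0.019 -0.034 -0.003 0 0 0" --jaw 0 --newtons 30

```text
time_s: 0.82
eef_pos: [0.2441, 0.447, 0.22]
eef_rot: [0.0, -3.141, 0.001]
wrist_force: [0.8, -0.1, 0.1]
gripper_width: 0.0434
```

>>> apply_moves --pt "-0.019 -0.034 -0.003 0 0 0" --pt "-0.019 -0.034 -0.003 0 0 0" --pt "-0.019 -0.034 -0.003 0 0 0" --pt "-0.019 -0.034 -0.003 0 0 0" --pt "-0.019 -0.034 -0.003 0 0 0" --pt "-0.019 -0.034 -0.003 0 0 0" --pt "-0.019 -0.034 -0.003 0 0 0" --pt "-0.019 -0.034 -0.003 0 0 0"

```text
time_s: 1.48
eef_pos: [0.396, 0.1749, 0.2445]
eef_rot: [-0.0, 3.141, 0.001]
wrist_force: [0.2, 1.7, -0.1]
gripper_width: 0.0001
```

>>> apply_moves --pt "-0.019 -0.034 -0.003 0 0 0" --pt "-0.019 -0.034 -0.003 0 0 0" --pt "-0.019 -0.034 -0.003 0 0 0" --pt "-0.019 -0.034 -0.003 0 0 0" --pt "-0.01 -0.034 0 0 0 0" --pt "0 -0.02 0 0 0 0" --pt "0 0 0 0 0 0" --pt "0 0 0 0 0 0"

```text
time_s: 2.15
eef_pos: [0.4814, -0.0143, 0.2561]
eef_rot: [-0.005, -3.141, -0.0]
wrist_force: [0.0, 0.7, -0.9]
gripper_width: 0.0004
```

```bash
python3 - <<'E'
from h import *
s=r.state(); print(s['time_s'],s['q'].round(3),s['eef_pos'],R.from_rotvec(s['eef_rot']).as_matrix().round(3).tolist(),s['wrist_force'])
c=cap('wrist','wrist1')
E
```

```text
2.15 [-0.455  0.152  0.435  1.861 -0.07   1.144  1.573] [ 0.48139709 -0.014252    0.25608448] [[-1.0, 0.003, -0.0], [0.003, 1.0, 0.0], [0.0, 0.0, -1.0]] [ 7.65224259e-04  7.32651651e-01 -9.33965373e-01]
```

View pics/wrist1.png

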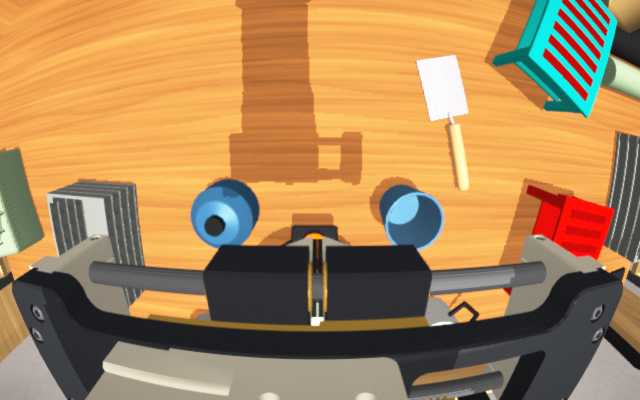

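>>> apply_moves --pt "0 0 0 0 -6 0" --pt "0 0 0 0 -6 0" --pt "0 0 0 0 -6 0" --pt "0 0 0 0 -6 0" --pt "0 0 0 0 -6 0" --pt "0 0 0 0 0 0"

```text
time_s: 2.7
eef_pos: [0.4754, -0.0118, 0.2521]
eef_rot: [-0.005, 2.619, 0.002]
wrist_force: [-1.2, -0.6, -1.6]
gripper_width: 0.0008
```

```bash
python3 - <<'E'
from h import *
s=r.state(); print(s['time_s'],s['q'].round(3),s['eef_pos'],R.from_rotvec(s['eef_rot']).as_matrix().round(3).tolist(),s['wrist_force'])
c=cap('wrist','wrist2')
E
```

```text
2.7 [-0.481 -0.186  0.284  2.314  0.296  0.509  1.165] [ 0.47543186 -0.01175367  0.25214856] [[-0.867, -0.004, 0.499], [-0.003, 1.0, 0.003], [-0.499, 0.001, -0.867]] [-1.20096286 -0.5587955  -1.61055627]
```

View pics/wrist2.png

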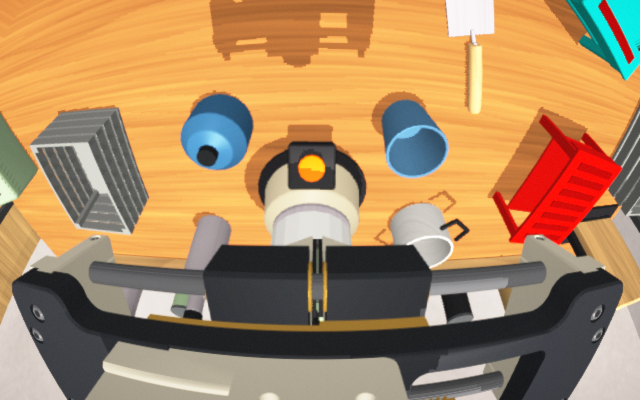

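The wrist view now shows the whole lock: dark panel about (290–335, 143–188), orange button near (312,168). I'll cast the panel corners and button for position and yaw.

```bash
cat >> h.py <<'E'
def fray(c,u,v):
    K=np.array(c['intrinsics']); x=(u-K[0,2])/K[0,0]; y=(v-K[1,2])/K[1,1]; th=np.hypot(x,y)
    d=np.array([np.sin(th)*x/th,-np.sin(th)*y/th,-np.cos(th)]); return np.array(c['position']),att(c)@d
def onpl(c,u,v,p0,n):
    p,d=fray(c,u,v); return p+d*(np.dot(np.array(p0)-p,n)/np.dot(d,n))
def fproj(c,P):
    K=np.array(c['intrinsics']); q=att(c).T@(np.array(P)-np.array(c['position'])); a=np.array([q[0],-q[1]]); th=np.arctan2(np.linalg.norm(a),-q[2]); a=a/np.linalg.norm(a)*th
    return np.array([K[0,0]*a[0]+K[0,2],K[1,1]*a[1]+K[1,2]])
E
python3 - <<'E'
from h import *
c=load('wrist2'); f=c['frame']; hsv=cv2.cvtColor(f,cv2.COLOR_BGR2HSV)
cv2.imwrite('pics/w2crop.png',cv2.resize(f[125:215,255:375],None,fx=6,fy=6,interpolation=cv2.INTER_CUBIC))
m=((hsv[...,0]>3)&(hsv[...,0]<25)&(hsv[...,1]>180)&(hsv[...,2]>150)).astype(np.uint8); k=np.zeros_like(m);k[150:190,295:330]=1; m*=k
M=cv2.moments(m); b=(M['m10']/M['m00'],M['m01']/M['m00']); print('btn px',b,m.sum())
n=np.array([-.5,0,.866]); seat=np.array([.571,-.019,.062])
for h in(.010,.016): print(h,onpl(c,*b,seat+h*n,n), 'exp',seat+h*n)
print(fproj(c,seat+.01*n))
E
```

```text
btn px (310.77329974811084, 169.9823677581864) 397
0.01 [ 0.56798477 -0.01926072  0.07180594] exp [ 0.566   -0.019    0.07066]
0.016 [ 0.56410498 -0.01915273  0.07649398] exp [ 0.563    -0.019     0.075856]
[310.98196825 168.16701702]
```

View pics/w2crop.png

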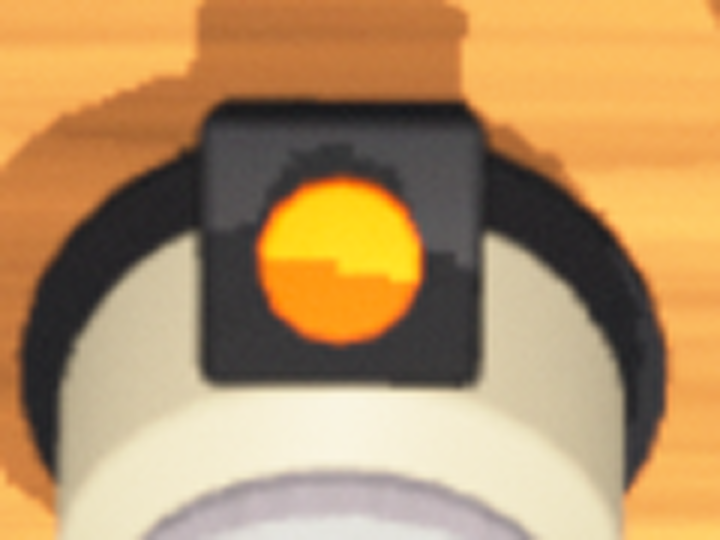

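>>> apply_moves --pt "0.002 -0.0015 0.03 0 0 0" --pt "0.002 -0.0015 0.03 0 0 0" --pt "0.002 -0.0015 0.03 0 0 0" --pt "0.002 -0.0015 0.03 0 0 0" --pt "0.002 -0.0015 0.03 0 0 0" --pt "0 0 0 0 0 0" --pt "0 0 0 0 0 0"

```text
time_s: 3.33
eef_pos: [0.5407, -0.0226, 0.1403]
eef_rot: [-0.001, 2.627, -0.013]
wrist_force: [0.4, -0.9, 0.7]
gripper_width: 0.0004
```

```bash
cat >> h.py <<'E'
SEAT=np.array([.572,-.019,.0625]); N=np.array([-.5,0,.866])
def rep(tgt=None):
    s=r.state(); Rt=R.from_rotvec(s['eef_rot']).as_matrix(); p=s['eef_pos']; d=p-SEAT
    print('t',round(s['time_s'],2),'pos',p.round(4),'q',s['q'].round(2),'F',s['wrist_force'].round(2),'F.n',round(s['wrist_force']@N,2)); print('tool',Rt.round(3).tolist())
    print('h',d@N*1e3,'lateral',((d-(d@N)*N)*1e3).round(2))
    if tgt is not None: print('move tool',(Rt.T@(np.array(tgt)-p)).round(4))
E
python3 - <<'E'
from h import *
rep(SEAT+.02*N)
cap('wrist','wrist3')
E
```

```text
t 3.33 pos [ 0.5407 -0.0226  0.1403] q [-0.27  0.15  0.2   2.35  0.17  0.13  1.32] F [ 0.43 -0.94  0.71] F.n 0.4
tool [[-0.87, 0.001, 0.492], [-0.003, 1.0, -0.009], [-0.492, -0.009, -0.87]]
h 83.04946877032489 lateral [10.18 -3.59  5.88]
move tool [0.0112 0.0042 0.0631]
```

View pics/wrist3.png

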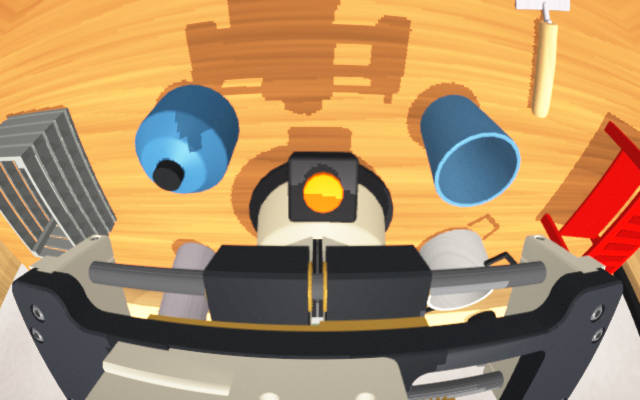

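J6 is close to its lower limit (0.13 against 0.12), so I'll fit a simple kinematic model from the logged states before going on.

```bash
cat > fk.py <<'E'
import numpy as np, itertools
from scipy.spatial.transform import Rotation as R
from scipy.optimize import least_squares
D=[([-1.41861446,0.4350316,0.02501816,1.57386258,-0.01158281,1.13399966,-0.07508129],[0.15749902,0.60441921,0.20565512],[[-0.968,.252,0],[.252,.968,-.001],[0,-.001,-1]]),
([-0.455,0.152,0.435,1.861,-0.07,1.144,1.573],[0.48139709,-0.014252,0.25608448],[[-1.0,0.003,0],[0.003,1,0],[0,0,-1]]),
([-0.481,-0.186,0.284,2.314,0.296,0.509,1.165],[0.47543186,-0.01175367,0.25214856],[[-0.867,-0.004,0.499],[-0.003,1.0,0.003],[-0.499,0.001,-0.867]])]
import os
def add(q,p,M): D.append((q,p,M))
def rot(q,s,ph,ps):
    z=lambda a:R.from_euler('z',a); y=lambda a:R.from_euler('y',a)
    return [z(s[0]*q[0]+ph),y(q[1]),z(s[1]*q[2]),y(q[3]),z(s[2]*q[4]),y(q[5]),z(s[3]*q[6]+ps)]
E
python3 - <<'E'
from fk import *
from h import r
s=r.state(); add(s['q'],s['eef_pos'],R.from_rotvec(s['eef_rot']).as_matrix())
print(repr(s['q']),repr(s['eef_pos']),repr(s['eef_rot']))
best=[]
for sg in itertools.product((1,-1),repeat=4):
    def f(x):
        e=[]
        for q,p,M in D:
            X=rot(q,sg,x[0],x[1]); T=X[0]
            for k in X[1:]: T=T*k
            e+=list((T.as_matrix()-np.array(M)).ravel())
        return np.array(e)
    for a in (0,1.57,3.14,-1.57):
        for b in (0,1.57,3.14,-1.57):
            o=least_squares(f,[a,b]); best.append((o.cost,sg,o.x))
best.sort(key=lambda t:t[0])
for b in best[:6]: print(b)
E
```

```text
array([-0.2761243 ,  0.15121088,  0.19947569,  2.35292575,  0.16725731,
        0.12837837,  1.32516493]) array([ 0.54060082, -0.02237143,  0.14112694]) array([-1.81729664e-03,  2.62536152e+00, -1.23215714e-02])
(np.float64(2.663650482564485e-06), (-1, -1, -1, -1), array([5.76190288e-04, 1.57172872e+00]))
(np.float64(2.663650482564656e-06), (-1, -1, -1, -1), array([5.76190304e-04, 1.57172872e+00]))
(np.float64(2.663650482565004e-06), (-1, -1, -1, -1), array([5.76190328e-04, 1.57172872e+00]))
(np.float64(2.6636504825650893e-06), (-1, -1, -1, -1), array([5.76190295e-04, 1.57172872e+00]))
(np.float64(2.663650482565403e-06), (-1, -1, -1, -1), array([5.76190400e-04, 1.57172872e+00]))
(np.float64(2.6636504825655658e-06), (-1, -1, -1, -1), array([5.76189109e-04, 1.57172872e+00]))
```

```bash
cat >> fk.py <<'E'
SG=(-1,-1,-1,-1)
add([-0.2761243,0.15121088,0.19947569,2.35292575,0.16725731,0.12837837,1.32516493],[0.54060082,-0.02237143,0.14112694],R.from_rotvec([-1.81729664e-03,2.62536152,-1.23215714e-02]).as_matrix())
def cum(q):
    X=rot(q,SG,0,np.pi/2); T=[R.identity()]
    for k in X: T.append(T[-1]*k)
    return [t.as_matrix() for t in T]
E
python3 - <<'E'
from fk import *
def solve(cols):
    A=[];b=[]
    for q,p,M in D:
        T=cum(q); A.append(np.column_stack([T[i][:,j] for i,j in cols])); b+=list(p)
    A=np.vstack(A); x,_,rk,sv=np.linalg.lstsq(A,np.array(b),rcond=None); return x,A@x-b,sv
base=[(0,2),(3,2),(5,2),(7,2)]
opt=[(2,1),(4,1),(6,1),(3,0),(4,0),(5,0),(6,0),(1,0)]
res=[]
for n in range(0,4):
    for c in itertools.combinations(opt,n):
        x,e,sv=solve(base+list(c)); res.append((np.abs(e).max(),n,c,x.round(4),sv.min()))
res.sort(key=lambda t:t[0])
for t in res[:14]: print(t)
for t in [t for t in res if t[1]<=2][:5]: print(t)
E
```

```text
(np.float64(0.00021268931571419292), 3, ((2, 1), (4, 1), (6, 1)), array([ 0.2718,  0.5575,  0.4277,  0.3906, -0.0369, -0.015 , -0.0015]), np.float64(0.1318688524996505))
(np.float64(0.00021929055756936267), 3, ((2, 1), (4, 1), (3, 0)), array([ 2.723e-01,  5.573e-01,  4.273e-01,  3.908e-01, -3.680e-02,
       -1.660e-02,  4.000e-04]), np.float64(0.12782726967651664))
(np.float64(0.00022142219202908597), 3, ((2, 1), (4, 1), (1, 0)), array([ 2.724e-01,  5.581e-01,  4.278e-01,  3.915e-01, -3.740e-02,
       -1.580e-02, -5.000e-04]), np.float64(0.14461306178545164))
(np.float64(0.0002647303213790253), 3, ((2, 1), (4, 1), (4, 0)), array([ 2.730e-01,  5.579e-01,  4.277e-01,  3.916e-01, -3.720e-02,
       -1.620e-02,  5.000e-04]), np.float64(0.13979866686697798))
(np.float64(0.0002656802402956626), 3, ((2, 1), (4, 1), (5, 0)), array([ 0.2732,  0.5578,  0.4278,  0.3915, -0.0371, -0.0162,  0.0006]), np.float64(0.1549908337549))
(np.float64(0.00028018562622444954), 2, ((2, 1), (4, 1)), array([ 0.2723,  0.5577,  0.4275,  0.3912, -0.0372, -0.0162]), np.float64(0.174764620197146))
(np.float64(0.00
[... 1412 characters left out ...]
ray([ 0.2723,  0.5577,  0.4275,  0.3912, -0.0372, -0.0162]), np.float64(0.174764620197146))
(np.float64(0.0018424523640139245), 2, ((2, 1), (6, 1)), array([ 0.2656,  0.5584,  0.4269,  0.3859, -0.0415, -0.0123]), np.float64(0.19191227580765075))
(np.float64(0.0019198554654023536), 2, ((2, 1), (3, 0)), array([ 0.2673,  0.5671,  0.4276,  0.3962, -0.0538, -0.0065]), np.float64(0.23131912463827026))
(np.float64(0.0023219368463039958), 2, ((2, 1), (6, 0)), array([ 0.266 ,  0.5656,  0.4253,  0.3928, -0.0535,  0.0036]), np.float64(0.28945478574445543))
(np.float64(0.00240003952006701), 2, ((2, 1), (1, 0)), array([ 0.2686,  0.5668,  0.429 ,  0.3957, -0.0521, -0.0071]), np.float64(0.2077714813530505))
```

```bash
cat >> fk.py <<'E'
def fk(q):
    T=cum(q); return T[0][:,2]*.2723+T[3][:,2]*.5577+T[5][:,2]*.4275+T[7][:,2]*.3912+T[2][:,1]*-.0372+T[4][:,1]*-.0162, T[7]
LO=np.array([-2.62,-.44,-1.27,.08,-1.32,.12,-2.74]); HI=np.array([2.62,2.09,1.32,2.57,4.46,2,2.74])
def ik(p,M,q0,q3=None):
    def f(q):
        P,T=fk(q); e=list((P-p)*5)+list((R.from_matrix(M.T@T)).as_rotvec())
        if q3 is not None: e.append((q[2]-q3)*1.)
        return np.array(e)
    o=least_squares(f,np.clip(q0,LO+.001,HI-.001),bounds=(LO,HI)); return o.x,np.abs(o.fun).max()
E
python3 - <<'E'
from fk import *
from h import SEAT,N
qn=np.array(D[-1][0])
for tilt in (30,25,20):
  for tw in (0,10,-10):
    M=np.array([[-1,0,0],[0,1,0],[0,0,-1.]]); M=R.from_euler('y',-tilt,degrees=True).as_matrix()@M
    M=M@R.from_euler('x',tw,degrees=True).as_matrix()
    for q3 in np.arange(-1.2,1.31,.3):
      for q5 in (0,1.5,3.1):
        q0=qn.copy(); q0[2]=q3; q0[4]=q5
        q,e=ik(SEAT+.004*N,M,q0,q3)
        if e<2e-3: print(tilt,tw,round(q3,1),q.round(2),'margin',np.minimum(q-LO,HI-q).min().round(2))
E
```

```text
30 0 -1.2 [ 0.8   0.68 -1.2   2.29  1.69  0.68 -0.05] margin 0.07
30 0 -1.2 [ 0.8   0.68 -1.2   2.29  1.69  0.68 -0.05] margin 0.07
30 0 -0.9 [ 0.62  0.52 -0.9   2.31  1.73  0.45 -0.15] margin 0.26
30 0 -0.9 [ 0.62  0.52 -0.9   2.31  1.73  0.45 -0.15] margin 0.26
30 0 -0.6 [ 0.39  0.42 -0.6   2.32  1.83  0.29 -0.29] margin 0.17
30 0 -0.6 [ 0.39  0.42 -0.6   2.32  1.83  0.29 -0.29] margin 0.17
30 0 -0.3 [ 0.15  0.38 -0.3   2.34  2.06  0.18 -0.56] margin 0.06
30 0 -0.3 [ 0.15  0.38 -0.3   2.34  2.06  0.18 -0.56] margin 0.06
30 0 0.3 [-0.33  0.37  0.3   2.38  3.67  0.13 -2.19] margin 0.01
30 0 0.6 [-0.56  0.41  0.6   2.4   4.13  0.24 -2.66] margin 0.08
30 10 -1.2 [ 0.62  0.7  -1.2   2.29  1.64  0.96 -0.17] margin 0.07
30 10 -1.2 [ 0.62  0.7  -1.2   2.29  1.64  0.96 -0.17] margin 0.07
30 10 -0.9 [ 0.43  0.54 -0.9   2.3   1.63  0.72 -0.22] margin 0.27
30 10 -0.9 [ 0.43  0.54 -0.9   2.3   1.63  0.72 -0.22] margin 0.27
30 10 -0.6 [ 0.21  0.44 -0.6   2.31  1.64  0.55 -0.27] margin 0.26
30 10 -0.6 [ 0.21  0.44 -0.6   2.31  1.64  0.55 -0.27] margin 0.26
30 10 -0.3 [-0.03  0.39 -0.3   2.33  1.6
[... 6108 characters left out ...]
4  0.37  0.95] margin 0.25
20 -10 -0.6 [ 0.54  0.46 -0.6   2.14  0.25  0.27  1.41] margin 0.15
20 -10 -0.6 [ 0.54  0.46 -0.6   2.14  0.25  0.27  1.41] margin 0.15
20 -10 -0.3 [ 0.31  0.41 -0.3   2.16 -0.3   0.26  1.93] margin 0.14
20 -10 -0.3 [ 0.31  0.41 -0.3   2.16 -0.3   0.26  1.93] margin 0.14
20 -10 0.0 [ 0.08  0.39 -0.    2.18 -0.72  0.31  2.34] margin 0.19
20 -10 0.0 [ 0.08  0.39 -0.    2.18 -0.72  0.31  2.34] margin 0.19
20 -10 0.0 [ 0.08  0.39  0.    2.18 -0.72  0.31  2.34] margin 0.19
20 -10 0.3 [-0.16  0.4   0.3   2.2  -0.99  0.39  2.6 ] margin 0.14
20 -10 0.3 [-0.16  0.4   0.3   2.2  -0.99  0.39  2.6 ] margin 0.14
20 -10 0.3 [-0.16  0.4   0.3   2.2  -0.99  0.39  2.6 ] margin 0.14
```

>>> apply_moves --pt "0 0.001 0 0 3 0" --pt "0 0.001 0 0 3 0" --pt "0 0.001 0 0 3 0" --pt "0 0 0 0 0 0" --pt "0 0 0 0 0 0"

```text
time_s: 3.8
eef_pos: [0.541, -0.0182, 0.1421]
eef_rot: [-0.003, 2.779, -0.012]
wrist_force: [-0.4, -0.4, -1.1]
gripper_width: 0.0007
```

```bash
python3 - <<'E'
from h import *
rep(SEAT+.03*N-np.array([.866,0,.5])*.008)
E
```

```text
t 3.8 pos [ 0.541  -0.0182  0.1421] q [-0.17  0.19  0.08  2.2   0.06  0.39  1.43] F [-0.4  -0.37 -1.06] F.n -0.72
tool [[-0.935, -0.001, 0.355], [-0.004, 1.0, -0.008], [-0.355, -0.008, -0.935]]
h 84.46644150053598 lateral [11.21  0.83  6.48]
move tool [ 0.012  -0.0004  0.0571]
```

>>> apply_moves --pt "0.006 0 0.01 0 0 0" --pt "0.006 0 0.015 0 0 0" --pt "0 0 0.015 0 0 0" --pt "0 0 0.015 0 0 0" --pt "0 0 0 0 0 0" --pt "0 0 0 0 0 0"

```text
time_s: 4.3
eef_pos: [0.5466, -0.019, 0.0846]
eef_rot: [-0.003, 2.783, -0.012]
wrist_force: [0.6, -0.4, 0.7]
gripper_width: 0.0005
```

```bash
python3 - <<'E'
from h import *
rep(SEAT+.018*N-np.array([.866,0,.5])*.008)
cap('wrist','wrist4')
E
```

```text
t 4.3 pos [ 0.5466 -0.019   0.0846] q [-0.16  0.3   0.08  2.25  0.06  0.24  1.43] F [ 0.61 -0.39  0.66] F.n 0.27
tool [[-0.937, -0.0, 0.351], [-0.004, 1.0, -0.008], [-0.351, -0.009, -0.936]]
h 31.794624823125826 lateral [-9.48  0.   -5.47]
move tool [-0.0052  0.0001  0.0131]
```

View pics/wrist4.png

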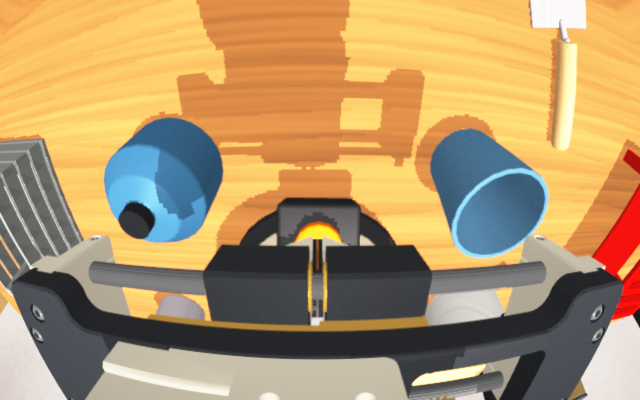

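>>> apply_moves --pt "-0.0025 0 0.006 0 0 0" --pt "-0.0025 0 0.006 0 0 0" --pt "0 0 0 0 0 0" --pt "0 0 0 0 0 0"

```text
time_s: 4.68
eef_pos: [0.5568, -0.0193, 0.0753]
eef_rot: [-0.001, 2.783, -0.011]
wrist_force: [0.3, -0.6, -0.0]
gripper_width: 0.0005
```

```bash
python3 - <<'E'
from h import *
rep()
E
```

```text
t 4.68 pos [ 0.5568 -0.0193  0.0753] q [-0.15  0.33  0.07  2.23  0.06  0.22  1.43] F [ 0.35 -0.6  -0.  ] F.n -0.18
tool [[-0.936, 0.0, 0.351], [-0.002, 1.0, -0.008], [-0.351, -0.008, -0.936]]
h 18.656308005933916 lateral [-5.85 -0.29 -3.38]
```

>>> apply_moves --pt "-0.0002 0 0.001 0 0 0" --pt "0 0 0 0 0 0" --pt "0 0 0 0 0 0"

```text
time_s: 4.93
eef_pos: [0.5571, -0.0194, 0.0745]
eef_rot: [-0.001, 2.783, -0.011]
wrist_force: [-0.8, -0.6, 0.2]
gripper_width: 0.0004
```

```bash
python3 - <<'E'
from h import *
rep()
E
```

```text
t 4.93 pos [ 0.5571 -0.0194  0.0745] q [-0.15  0.33  0.07  2.23  0.06  0.22  1.43] F [-0.78 -0.56  0.16] F.n 0.53
tool [[-0.936, 0.001, 0.351], [-0.002, 1.0, -0.008], [-0.351, -0.008, -0.936]]
h 17.83639746738168 lateral [-6.01 -0.37 -3.47]
```

>>> apply_moves --pt "-0.0002 0 0.001 0 0 0" --pt "0 0 0 0 0 0" --pt "0 0 0 0 0 0"

```text
time_s: 5.18
eef_pos: [0.5577, -0.0193, 0.0735]
eef_rot: [-0.001, 2.783, -0.011]
wrist_force: [0.1, 0.3, 0.5]
gripper_width: 0.0004
```

>>> apply_moves --pt "-0.0002 0 0.001 0 0 0" --pt "0 0 0 0 0 0" --pt "0 0 0 0 0 0"

```text
time_s: 5.43
eef_pos: [0.5582, -0.0192, 0.0726]
eef_rot: [-0.002, 2.783, -0.011]
wrist_force: [-1.0, 0.7, -0.2]
gripper_width: 0.0003
```

>>> apply_moves --pt "-0.0002 0 0.001 0 0 0" --pt "0 0 0 0 0 0" --pt "0 0 0 0 0 0"

```text
time_s: 5.68
eef_pos: [0.5587, -0.0193, 0.0718]
eef_rot: [-0.001, 2.783, -0.011]
wrist_force: [0.5, 0.2, -0.6]
gripper_width: 0.0003
```

```bash
python3 - <<'E'
from h import *
rep()
E
```

```text
t 5.68 pos [ 0.5587 -0.0193  0.0718] q [-0.15  0.34  0.07  2.23  0.06  0.21  1.43] F [ 0.46  0.18 -0.57] F.n -0.72
tool [[-0.936, 0.0, 0.351], [-0.002, 1.0, -0.008], [-0.351, -0.008, -0.936]]
h 14.65420176248388 lateral [-5.95 -0.26 -3.43]
```

>>> apply_moves --pt "-0.0002 0 0.001 0 0 0" --pt "0 0 0 0 0 0" --pt "0 0 0 0 0 0"

```text
time_s: 5.93
eef_pos: [0.5593, -0.0193, 0.0709]
eef_rot: [-0.002, 2.783, -0.011]
wrist_force: [1.0, -0.5, -0.4]
gripper_width: 0.0004
```

>>> apply_moves --pt "-0.0002 0 0.001 0 0 0" --pt "0 0 0 0 0 0" --pt "0 0 0 0 0 0"

```text
time_s: 6.18
eef_pos: [0.5598, -0.0193, 0.0701]
eef_rot: [-0.001, 2.783, -0.011]
wrist_force: [-0.1, 0.1, 0.3]
gripper_width: 0.0005
```

>>> apply_moves --pt "-0.0002 0 0.001 0 0 0" --pt "0 0 0 0 0 0" --pt "0 0 0 0 0 0"

```text
time_s: 6.43
eef_pos: [0.5604, -0.0193, 0.0692]
eef_rot: [-0.002, 2.783, -0.011]
wrist_force: [0.3, -0.4, 0.0]
gripper_width: 0.0003
```

```bash
python3 - <<'E'
from h import *
rep()
E
```

```text
t 6.43 pos [ 0.5604 -0.0193  0.0692] q [-0.15  0.35  0.07  2.23  0.06  0.21  1.44] F [ 0.3  -0.36  0.01] F.n -0.14
tool [[-0.936, 0.0, 0.351], [-0.003, 1.0, -0.008], [-0.351, -0.008, -0.936]]
h 11.608117309176665 lateral [-5.82 -0.27 -3.36]
```

Nothing felt at h = 11.6 mm, so the lock is probably in. I'll keep going to contact.

>>> apply_moves --pt "-0.0002 0 0.001 0 0 0" --pt "0 0 0 0 0 0" --pt "0 0 0 0 0 0"

```text
time_s: 6.68
eef_pos: [0.5609, -0.0193, 0.0683]
eef_rot: [-0.001, 2.783, -0.011]
wrist_force: [0.3, -0.1, -0.2]
gripper_width: 0.0001
```

>>> apply_moves --pt "-0.0002 0 0.001 0 0 0" --pt "0 0 0 0 0 0" --pt "0 0 0 0 0 0"

```text
time_s: 6.93
eef_pos: [0.5614, -0.0193, 0.0674]
eef_rot: [-0.001, 2.783, -0.011]
wrist_force: [0.9, 0.6, -0.5]
gripper_width: 0.0006
```

>>> apply_moves --pt "-0.0002 0 0.001 0 0 0" --pt "0 0 0 0 0 0" --pt "0 0 0 0 0 0"

```text
time_s: 7.18
eef_pos: [0.562, -0.0193, 0.0666]
eef_rot: [-0.002, 2.783, -0.011]
wrist_force: [-0.1, -0.3, 1.0]
gripper_width: 0.0004
```

```bash
python3 - <<'E'
from h import *
rep()
E
```

```text
t 7.18 pos [ 0.562  -0.0193  0.0666] q [-0.15  0.35  0.07  2.23  0.06  0.2   1.44] F [-0.14 -0.31  1.02] F.n 0.95
tool [[-0.936, 0.0, 0.351], [-0.002, 1.0, -0.008], [-0.351, -0.008, -0.936]]
h 8.560259579595709 lateral [-5.73 -0.32 -3.31]
```

>>> apply_moves --pt "-0.0001 0 0.0007 0 0 0" --pt "0 0 0 0 0 0" --pt "0 0 0 0 0 0"

```text
time_s: 7.43
eef_pos: [0.5623, -0.0193, 0.066]
eef_rot: [-0.002, 2.783, -0.011]
wrist_force: [0.2, -0.4, 0.8]
gripper_width: 0.0002
```

>>> apply_moves --pt "-0.0001 0 0.0007 0 0 0" --pt "0 0 0 0 0 0" --pt "0 0 0 0 0 0"

```text
time_s: 7.68
eef_pos: [0.5627, -0.0193, 0.0654]
eef_rot: [-0.001, 2.783, -0.011]
wrist_force: [0.3, -0.6, -0.1]
gripper_width: 0.0004
```

```bash
python3 - <<'E'
from h import *
rep()
cap('wrist','wrist5');cap('side','side5')
f=load('side5')['frame']; cv2.imwrite('pics/side5c.png',cv2.resize(f[170:260,250:350],None,fx=6,fy=6,interpolation=cv2.INTER_CUBIC))
E
```

```text
t 7.68 pos [ 0.5627 -0.0193  0.0654] q [-0.14  0.36  0.07  2.23  0.06  0.2   1.44] F [ 0.33 -0.56 -0.15] F.n -0.29
tool [[-0.936, 0.0, 0.351], [-0.002, 1.0, -0.008], [-0.351, -0.008, -0.936]]
h 7.158835632234 lateral [-5.76 -0.34 -3.33]
```

View pics/side5c.png

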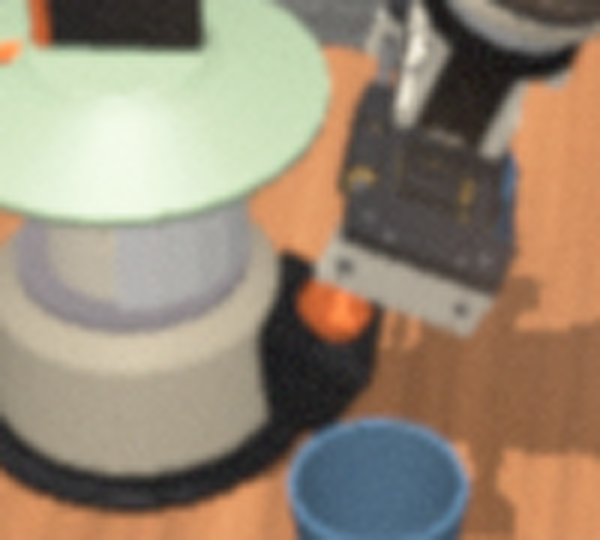

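```bash
python3 - <<'E'
from h import *
c=load('side5'); s=r.state(); Rt=R.from_rotvec(s['eef_rot']).as_matrix(); p=s['eef_pos']
im=cv2.resize(c['frame'][100:280,230:400],None,fx=4,fy=4,interpolation=cv2.INTER_CUBIC)
def dot(P,col):
    u=proj(c,P); print(u); cv2.circle(im,(int((u[0]-230)*4),int((u[1]-100)*4)),4,col,-1)
dot(p,(255,0,0)); dot(p-.066*Rt[:,2],(0,255,0)); dot(SEAT,(255,255,255)); dot(SEAT+.01*N,(0,255,255)); dot(p+.0095*Rt[:,0],(255,0,255)); dot(p-.0095*Rt[:,0],(255,0,255))
cv2.imwrite('pics/side5d.png',im)
E
```

```text
[307.35208577 220.24666027]
[315.57220988 204.51410532]
[304.12344292 220.78320679]
[305.83343003 218.68321438]
[310.41109404 221.37106882]
[304.28593479 219.11962625]
```

View pics/side5d.png

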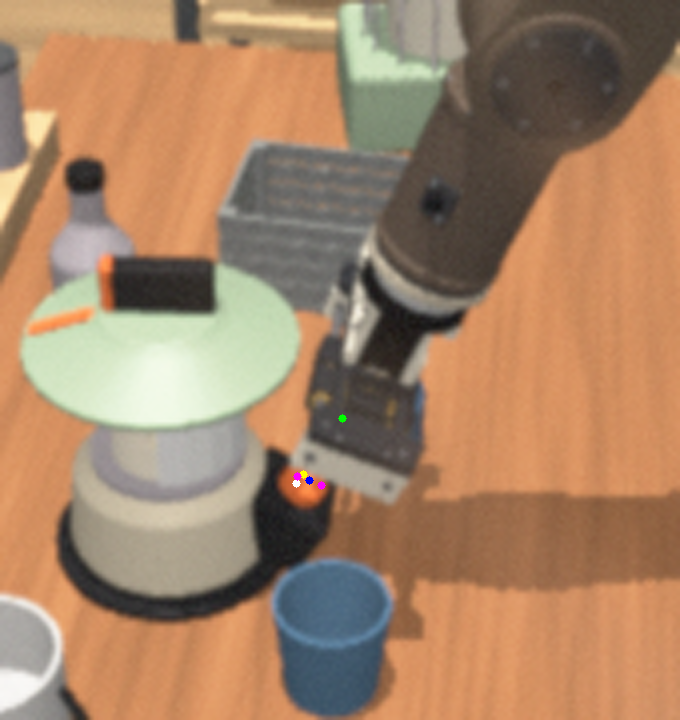

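View pics/wrist5.png

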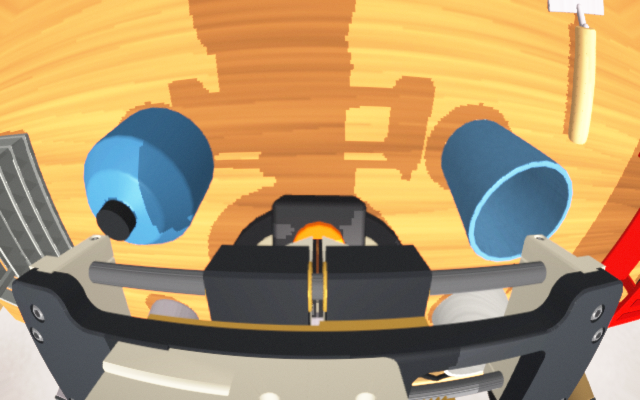

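>>> apply_moves --pt "-0.0001 0 0.0008 0 0 0" --pt "0 0 0 0 0 0" --pt "0 0 0 0 0 0"

```text
time_s: 8.03
eef_pos: [0.563, -0.0193, 0.0646]
eef_rot: [-0.002, 2.783, -0.011]
wrist_force: [1.2, 0.1, 0.2]
gripper_width: 0.0005
```

>>> apply_moves --pt "-0.0001 0 0.0008 0 0 0" --pt "0 0 0 0 0 0" --pt "0 0 0 0 0 0"

```text
time_s: 8.28
eef_pos: [0.5634, -0.0193, 0.0639]
eef_rot: [-0.002, 2.783, -0.011]
wrist_force: [0.3, 0.1, -0.3]
gripper_width: 0.0006
```

>>> apply_moves --pt "-0.0001 0 0.0008 0 0 0" --pt "0 0 0 0 0 0" --pt "0 0 0 0 0 0"

```text
time_s: 8.53
eef_pos: [0.5638, -0.0193, 0.0632]
eef_rot: [-0.002, 2.783, -0.011]
wrist_force: [-0.8, 0.2, 0.7]
gripper_width: 0.0006
```

```bash
python3 - <<'E'
from h import *
rep()
E
```

```text
t 8.53 pos [ 0.5638 -0.0193  0.0632] q [-0.14  0.36  0.07  2.23  0.06  0.19  1.44] F [-0.75  0.24  0.67] F.n 0.95
tool [[-0.936, 0.0, 0.351], [-0.002, 1.0, -0.008], [-0.351, -0.008, -0.936]]
h 4.730494138804549 lateral [-5.86 -0.34 -3.39]
```

```bash
python3 - <<'E'
from h import *
def cen(n,box,lo=3,hi=25):
    f=load(n)['frame']; hsv=cv2.cvtColor(f,cv2.COLOR_BGR2HSV)
    m=((hsv[...,0]>lo)&(hsv[...,0]<hi)&(hsv[...,1]>190)&(hsv[...,2]>140)).astype(np.uint8); k=np.zeros_like(m);k[box[0]:box[1],box[2]:box[3]]=1;m*=k
    c=max(cv2.findContours(m,0,2)[0],key=cv2.contourArea); return cv2.fitEllipse(cv2.convexHull(c))
rays=[]
for n,b in(('wrist2',(150,190,295,330)),('wrist3',(170,215,300,347))):
    e=cen(n,b); print(n,e); rays.append(fray(load(n),*e[0]))
rays.append(ray(load('top0'),280+321/6,100+495/6)); rays.append(ray(load('side0'),190+465/4,150+285/4))
def tri(rs):
    A=np.zeros((3,3));b=np.zeros(3)
    for p,d in rs:
        d=d/np.linalg.norm(d);P=np.eye(3)-np.outer(d,d);A+=P;b+=P@p
    x=np.linalg.solve(A,b); return x.round(4),[round(np.linalg.norm((np.eye(3)-np.outer(d/np.linalg.norm(d),d/np.linalg.norm(d)))@(x-p))*1e3,1) for p,d in rs]
import itertools
for k in (2,3,4):
  for c in itertools.combinations(range(4),k): print(c,tri([rays[i] for i in c]))
c=cap('wrist','wrist6'); s=r.state(); Rt=R.from_rotvec(s['eef_rot']).as_matrix(); p=s['eef_pos']
for k in(0,.019,.04,.066): print(k,fproj(c,p-k*Rt[:,2]))
cv2.imwrite('pics/w6.png',cv2.resize(c['frame'][180:340,250:390],None,fx=5,fy=5,interpolation=cv2.INTER_CUBIC))
E
```

```text
wrist2 ((311.1344299316406, 167.81764221191406), (27.105518341064453, 27.55573081970215), 15.981761932373047)
wrist3 ((322.5715026855469, 192.13494873046875), (40.167938232421875, 40.38814926147461), 173.96591186523438)
(0, 1) (array([ 0.5692, -0.0188,  0.0659]), [np.float64(0.1), np.float64(0.1)])
(0, 2) (array([ 0.5692, -0.0189,  0.0661]), [np.float64(0.0), np.float64(0.0)])
(0, 3) (array([ 0.5672, -0.0178,  0.0649]), [np.float64(2.5), np.float64(2.5)])
(1, 2) (array([ 0.5692, -0.0189,  0.0659]), [np.float64(0.1), np.float64(0.1)])
(1, 3) (array([ 0.567 , -0.0176,  0.0651]), [np.float64(2.4), np.float64(2.4)])
(2, 3) (array([ 0.5678, -0.0191,  0.0615]), [np.float64(2.0), np.float64(2.0)])
(0, 1, 2) (array([ 0.5692, -0.0189,  0.066 ]), [np.float64(0.1), np.float64(0.2), np.float64(0.1)])
(0, 1, 3) (array([ 0.5677, -0.0181,  0.0655]), [np.float64(1.7), np.float64(1.5), np.float64(3.3)])
(0, 2, 3) (array([ 0.5683, -0.0185,  0.0641]), [np.float64(2.0), np.float64(1.3), np.float64(3.1)])
(1, 2, 3) (array([ 0.5682, -0.0184,  0.0643]), [np.float64(1.9), np.float64(1.4), np.float64(3.1)])
(0, 1, 2, 3) (array([ 0.5684, -0.0185,  0.0649]), [np.float64(1.4), np.float64(1.3), np.float64(1.1), np.float64(3.6)])
0 [317.05039825 240.53595191]
0.019 [317.02870921 253.51173541]
0.04 [316.99902803 271.1651347 ]
0.066 [316.95058072 299.72554224]
```

View pics/w6.png

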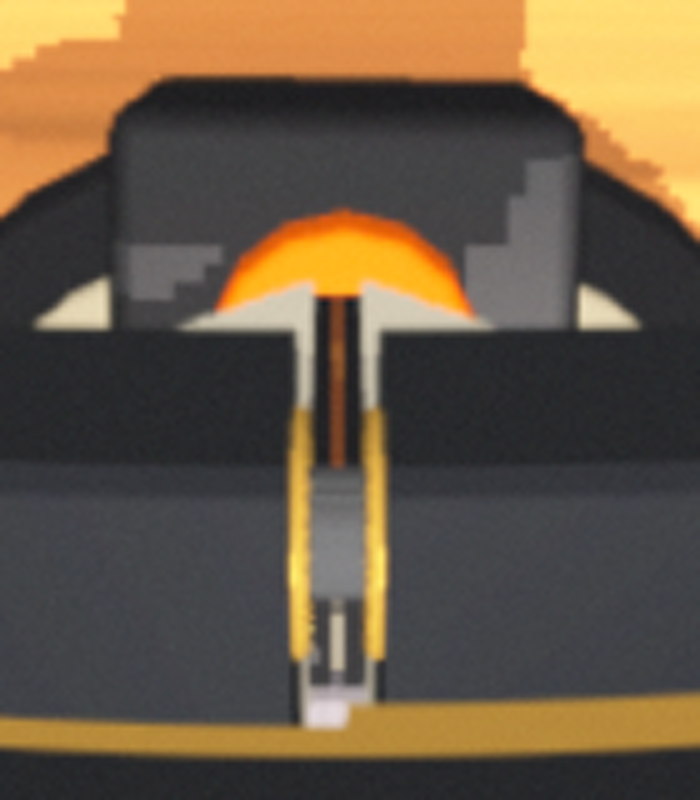

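>>> apply_moves --pt "-0.0001 0 0.0008 0 0 0" --pt "0 0 0 0 0 0" --pt "0 0 0 0 0 0"

```text
time_s: 8.83
eef_pos: [0.5642, -0.0193, 0.0625]
eef_rot: [-0.001, 2.783, -0.011]
wrist_force: [1.1, -0.2, 0.0]
gripper_width: 0.0004
```

>>> apply_moves --pt "-0.0001 0 0.0008 0 0 0" --pt "0 0 0 0 0 0" --pt "0 0 0 0 0 0"

```text
time_s: 9.08
eef_pos: [0.5645, -0.0193, 0.0618]
eef_rot: [-0.002, 2.783, -0.011]
wrist_force: [-0.7, 1.0, 0.1]
gripper_width: 0.0005
```

```bash
python3 - <<'E'
from h import *
rep()
E
```

```text
t 9.08 pos [ 0.5645 -0.0193  0.0618] q [-0.14  0.37  0.07  2.23  0.06  0.19  1.44] F [-0.73  1.01  0.1 ] F.n 0.45
tool [[-0.936, 0.0, 0.351], [-0.002, 1.0, -0.008], [-0.351, -0.008, -0.936]]
h 3.101352762157038 lateral [-5.91 -0.33 -3.41]
```

>>> apply_moves --pt "-0.0001 0 0.0008 0 0 0" --pt "0 0 0 0 0 0" --pt "0 0 0 0 0 0"

```text
time_s: 9.33
eef_pos: [0.5649, -0.0193, 0.0611]
eef_rot: [-0.002, 2.783, -0.011]
wrist_force: [-0.1, -0.6, -0.1]
gripper_width: 0.0003
```

>>> apply_moves --pt "-0.0001 0 0.0008 0 0 0" --pt "0 0 0 0 0 0" --pt "0 0 0 0 0 0"

```text
time_s: 9.58
eef_pos: [0.5653, -0.0194, 0.0603]
eef_rot: [-0.002, 2.783, -0.011]
wrist_force: [0.3, 0.2, -0.5]
gripper_width: 0.0001
```

>>> apply_moves --pt "-0.0001 0 0.0008 0 0 0" --pt "0 0 0 0 0 0" --pt "0 0 0 0 0 0"

```text
time_s: 9.83
eef_pos: [0.5657, -0.0194, 0.0597]
eef_rot: [-0.002, 2.783, -0.011]
wrist_force: [-0.6, 0.9, 0.6]
gripper_width: 0.0005
```

```bash
python3 - <<'E'
from h import *
rep()
c=cap('wrist','wrist7')
cv2.imwrite('pics/w7.png',cv2.resize(c['frame'][180:260,260:380],None,fx=6,fy=6,interpolation=cv2.INTER_CUBIC))
E
```

```text
t 9.83 pos [ 0.5657 -0.0194  0.0597] q [-0.14  0.37  0.07  2.23  0.06  0.19  1.44] F [-0.61  0.86  0.6 ] F.n 0.82
tool [[-0.936, 0.0, 0.351], [-0.002, 1.0, -0.008], [-0.351, -0.008, -0.936]]
h 0.707650806213064 lateral [-5.99 -0.35 -3.46]
```

View pics/w7.png

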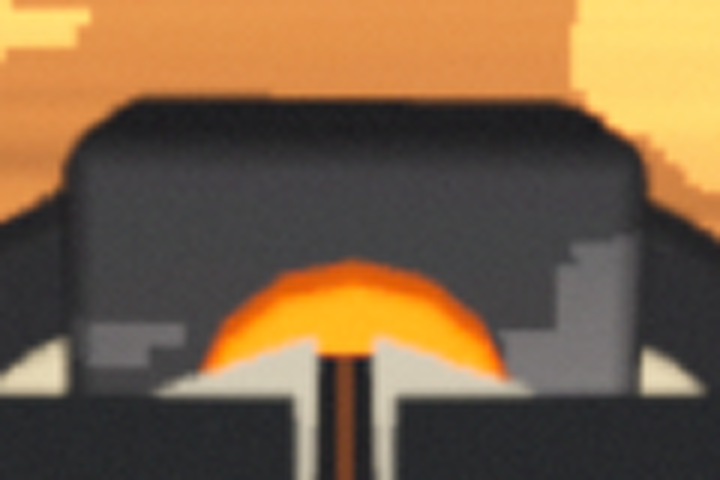

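```bash
python3 - <<'E'
from h import *
for n,px,wd,w in(('wrist2',(311.13,167.82),27.4,.034),('wrist3',(322.57,192.13),40.3,.034),('wrist2',(255+341/6,125+250/6),(483-200)/6,.060),('wrist7',(260+355/6,180+220/6),(642-68)/6,.060)):
    c=load(n); p,d=fray(c,*px); d/=np.linalg.norm(d); rng=w/2/np.tan(wd/309.7/2); P=p+rng*d
    print(n,'range',rng.round(4),'P',P.round(4),'h(my)',((P-SEAT)@N*1e3).round(1), 'campos',np.array(c['position']).round(4))
    s=r.state()
s=r.state();Rt=R.from_rotvec(s['eef_rot']).as_matrix(); c=load('wrist7'); print((Rt.T@(c['position']-s['eef_pos'])).round(4))
E
```

```text
wrist2 range 0.384 P [ 0.5648 -0.0188  0.0715] h(my) 11.4 campos [ 0.322  -0.0124  0.369 ]
wrist3 range 0.2609 P [ 0.5669 -0.0188  0.0683] h(my) 7.6 campos [ 0.3881 -0.0212  0.2583]
wrist2 range 0.3932 P [ 0.5694 -0.0181  0.0635] h(my) 2.1 campos [ 0.322  -0.0124  0.369 ]
wrist7 range 0.1927 P [ 0.5544 -0.0182  0.0499] h(my) -2.1 campos [ 0.4334 -0.0181  0.1999]
[ 7.450e-02  1.000e-04 -1.778e-01]
```

```bash
python3 - <<'E'
from h import *
c=cap('side','side7'); s=r.state(); Rt=R.from_rotvec(s['eef_rot']).as_matrix(); p=s['eef_pos']
def mk(c,im,ox,oy,k,pts):
    for P,col in pts:
        u=proj(c,P); cv2.circle(im,(int((u[0]-ox)*k),int((u[1]-oy)*k)),3,col,-1)
X,Y,Z=Rt.T
pts=[(p,(255,0,0)),(SEAT+.01*N,(0,255,255))]
for a in(-.0375,.0375):
  pts.append((p-.066*Z+.095*Y+a*X,(0,255,0)))
im=cv2.resize(c['frame'][160:260,260:380],None,fx=6,fy=6,interpolation=cv2.INTER_CUBIC); mk(c,im,260,160,6,pts); cv2.imwrite('pics/side7d.png',im)
c=cap('top','top7'); im=cv2.resize(c['frame'][100:230,260:410],None,fx=5,fy=5,interpolation=cv2.INTER_CUBIC); mk(c,im,260,100,5,pts); cv2.imwrite('pics/top7d.png',im)
E
```

```text
(no output)
```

View pics/side7d.png

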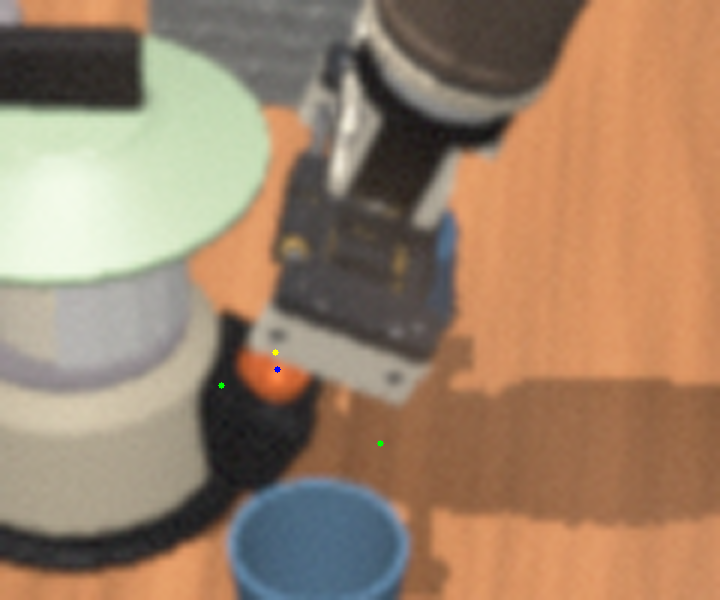

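View pics/top7d.png

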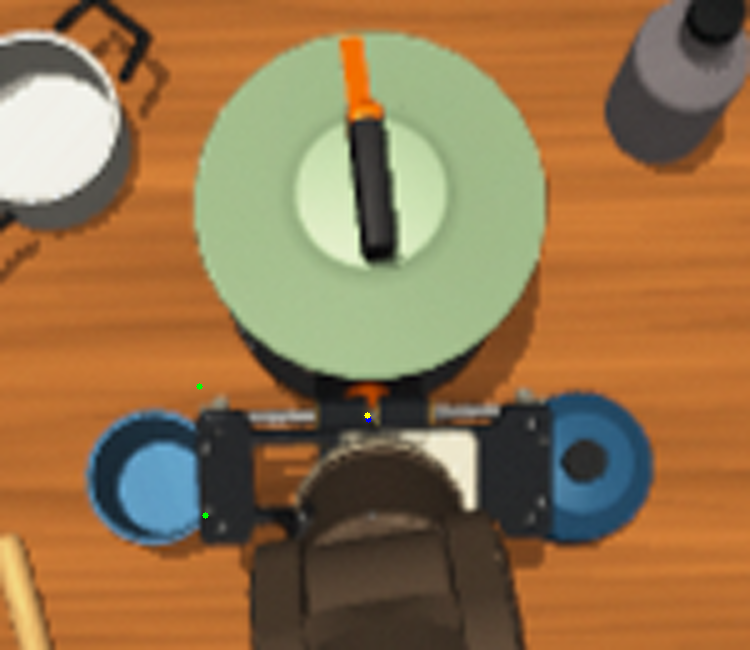

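```bash
python3 - <<'E'
from h import *
c=load('wrist7'); s=r.state(); Rt=R.from_rotvec(s['eef_rot']).as_matrix(); p=s['eef_pos']; X,Y,Z=Rt.T
for k in(0,.005,.01,.015,.02): print(k,[fproj(c,p-k*Z+a*X+.003*Y).round(1).tolist() for a in(-.0095,0,.0095)])
im=cv2.resize(c['frame'][215:330,280:355],None,fx=8,fy=5,interpolation=cv2.INTER_CUBIC); cv2.imwrite('pics/w7b.png',im)
E
```

```text
0 [[321.9, 254.4], [322.0, 240.6], [322.1, 226.3]]
0.005 [[322.0, 257.9], [322.1, 243.8], [322.2, 229.2]]
0.01 [[322.1, 261.5], [322.2, 247.1], [322.3, 232.2]]
0.015 [[322.2, 265.3], [322.3, 250.6], [322.4, 235.4]]
0.02 [[322.4, 269.2], [322.5, 254.3], [322.6, 238.8]]
```

View pics/w7b.png

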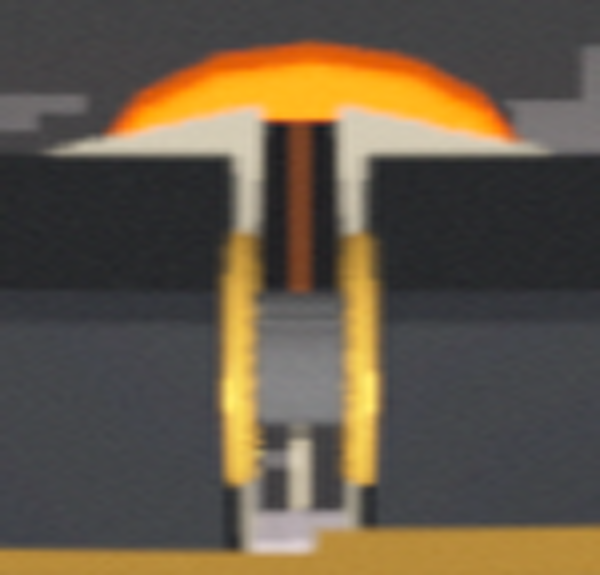

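>>> apply_moves --pt "-0.0003 0 0.0015 0 0 0" --pt "0 0 0 0 0 0" --pt "0 0 0 0 0 0"

```text
time_s: 10.23
eef_pos: [0.5665, -0.0194, 0.0583]
eef_rot: [-0.001, 2.783, -0.011]
wrist_force: [0.2, -0.5, 0.5]
gripper_width: 0.0003
```

>>> apply_moves --pt "-0.0003 0 0.0015 0 0 0" --pt "0 0 0 0 0 0" --pt "0 0 0 0 0 0"

```text
time_s: 10.48
eef_pos: [0.5673, -0.0194, 0.057]
eef_rot: [-0.002, 2.783, -0.011]
wrist_force: [0.0, -0.4, -0.0]
gripper_width: -0.0002
```

>>> apply_moves --pt "-0.0003 0 0.0015 0 0 0" --pt "0 0 0 0 0 0" --pt "0 0 0 0 0 0"

```text
time_s: 10.73
eef_pos: [0.5681, -0.0194, 0.0557]
eef_rot: [-0.002, 2.783, -0.011]
wrist_force: [-0.7, 0.1, 0.2]
gripper_width: 0.0006
```

```bash
python3 - <<'E'
from h import *
rep()
c=cap('wrist','wrist8')
cv2.imwrite('pics/w8.png',cv2.resize(c['frame'][180:260,260:380],None,fx=6,fy=6,interpolation=cv2.INTER_CUBIC))
E
```

```text
t 10.73 pos [ 0.5681 -0.0194  0.0557] q [-0.14  0.38  0.07  2.22  0.06  0.18  1.44] F [-0.68  0.08  0.24] F.n 0.55
tool [[-0.936, 0.0, 0.351], [-0.002, 1.0, -0.008], [-0.351, -0.008, -0.936]]
h -3.9245519756477814 lateral [-5.89 -0.39 -3.4 ]
```

View pics/w8.png

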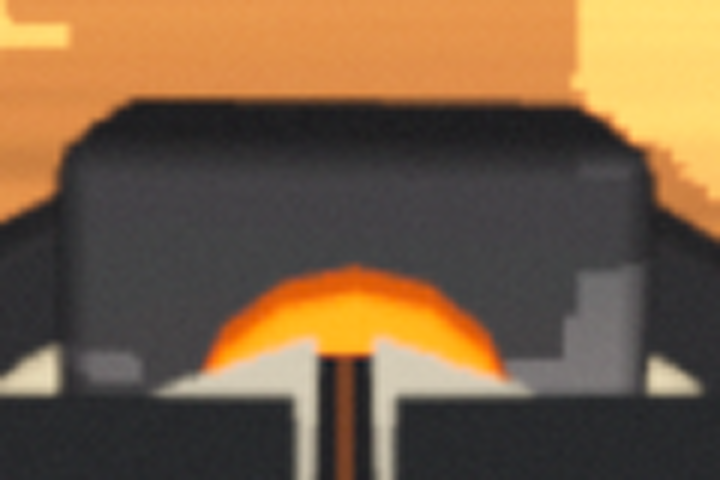

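>>> apply_moves --pt "-0.0002 0 0.0012 0 0 0" --pt "0 0 0 0 0 0" --pt "0 0 0 0 0 0"

```text
time_s: 11.03
eef_pos: [0.5687, -0.0194, 0.0547]
eef_rot: [-0.002, 2.783, -0.011]
wrist_force: [1.0, -0.4, -0.2]
gripper_width: 0.0007
```

>>> apply_moves --pt "-0.0002 0 0.0012 0 0 0" --pt "0 0 0 0 0 0" --pt "0 0 0 0 0 0"

```text
time_s: 11.28
eef_pos: [0.5693, -0.0194, 0.0536]
eef_rot: [-0.002, 2.783, -0.011]
wrist_force: [0.8, 0.1, -0.4]
gripper_width: 0.0005
```

>>> apply_moves --pt "-0.0002 0 0.0012 0 0 0" --pt "0 0 0 0 0 0" --pt "0 0 0 0 0 0"

```text
time_s: 11.53
eef_pos: [0.5699, -0.0194, 0.0526]
eef_rot: [-0.002, 2.783, -0.011]
wrist_force: [-0.1, -0.8, 0.7]
gripper_width: 0.0008
```

```bash
python3 - <<'E'
from h import *
rep()
E
```

```text
t 11.53 pos [ 0.5699 -0.0194  0.0526] q [-0.14  0.39  0.07  2.22  0.06  0.17  1.44] F [-0.15 -0.78  0.72] F.n 0.7
tool [[-0.936, 0.0, 0.351], [-0.002, 1.0, -0.008], [-0.351, -0.008, -0.936]]
h -7.54599260854698 lateral [-5.83 -0.42 -3.37]
```

>>> apply_moves --pt "-0.0002 0 0.001 0 0 0" --pt "0 0 0 0 0 0" --pt "0 0 0 0 0 0"

```text
time_s: 11.78
eef_pos: [0.5704, -0.0194, 0.0519]
eef_rot: [-0.001, 2.783, -0.011]
wrist_force: [-2.5, 0.3, 4.7]
gripper_width: 0.0007
```

>>> apply_moves --pt "-0.0002 0 0.001 0 0 0" --pt "0 0 0 0 0 0" --pt "0 0 0 0 0 0"

```text
time_s: 12.03
eef_pos: [0.5709, -0.0194, 0.0511]
eef_rot: [-0.001, 2.783, -0.011]
wrist_force: [-3.5, 0.0, 7.2]
gripper_width: 0.0002
```

>>> apply_moves --pt "-0.0002 0 0.001 0 0 0" --pt "0 0 0 0 0 0" --pt "0 0 0 0 0 0"

```text
time_s: 12.28
eef_pos: [0.5714, -0.0194, 0.0502]
eef_rot: [-0.001, 2.783, -0.011]
wrist_force: [-3.6, 0.2, 8.2]
gripper_width: 0.0003
```

```bash
python3 - <<'E'
from h import *
rep(); c=cap('side','side9'); cv2.imwrite('pics/s9.png',cv2.resize(c['frame'][160:260,260:380],None,fx=6,fy=6,interpolation=cv2.INTER_CUBIC))
E
```

```text
t 12.28 pos [ 0.5714 -0.0194  0.0502] q [-0.14  0.4   0.07  2.22  0.06  0.17  1.43] F [-3.58  0.18  8.15] F.n 8.85
tool [[-0.936, 0.0, 0.351], [-0.002, 1.0, -0.008], [-0.351, -0.008, -0.936]]
h -10.322775191094173 lateral [-5.8  -0.44 -3.35]
```

View pics/s9.png

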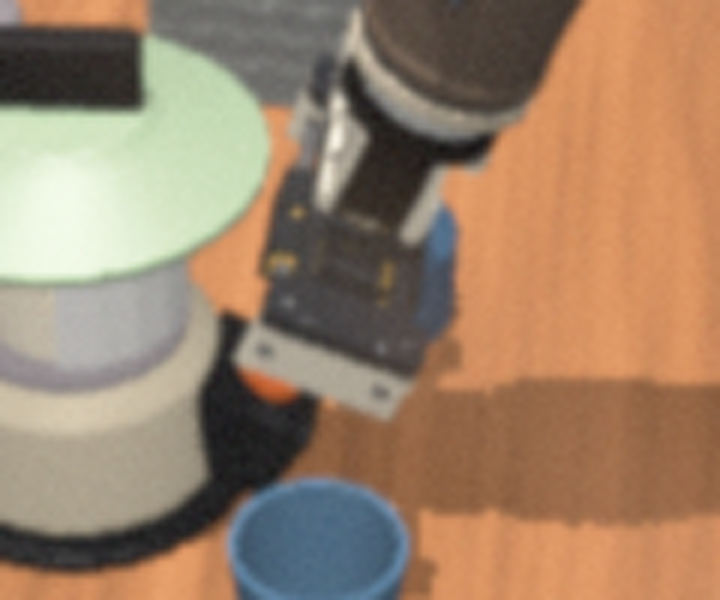

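Contact came at about h −8 mm. The force rose at once to about 9 N, so the lock is in. I'll press on to the stop to click it out.

>>> apply_moves --pt "-0.0002 0 0.001 0 0 0" --pt "0 0 0 0 0 0" --pt "0 0 0 0 0 0"

```text
time_s: 12.58
eef_pos: [0.5719, -0.0195, 0.0493]
eef_rot: [-0.001, 2.783, -0.011]
wrist_force: [-4.5, -0.1, 7.3]
gripper_width: 0.0005
```

>>> apply_moves --pt "-0.0002 0 0.001 0 0 0" --pt "0 0 0 0 0 0" --pt "0 0 0 0 0 0"

```text
time_s: 12.83
eef_pos: [0.5724, -0.0195, 0.0485]
eef_rot: [-0.001, 2.783, -0.011]
wrist_force: [-5.6, 0.3, 8.8]
gripper_width: 0.0004
```

>>> apply_moves --pt "-0.0002 0 0.001 0 0 0" --pt "0 0 0 0 0 0" --pt "0 0 0 0 0 0"

```text
time_s: 13.08
eef_pos: [0.5729, -0.0195, 0.0476]
eef_rot: [-0.001, 2.783, -0.011]
wrist_force: [-5.9, -0.2, 9.7]
gripper_width: 0.0004
```

```bash
python3 - <<'E'
from h import *
rep()
E
```

```text
t 13.08 pos [ 0.5729 -0.0195  0.0476] q [-0.14  0.4   0.07  2.22  0.06  0.16  1.43] F [-5.88 -0.21  9.65] F.n 11.3
tool [[-0.936, 0.0, 0.351], [-0.002, 1.0, -0.008], [-0.351, -0.008, -0.936]]
h -13.34053446599871 lateral [-5.79 -0.46 -3.34]
```

>>> apply_moves --pt "-0.0002 0 0.001 0 0 0" --pt "0 0 0 0 0 0" --pt "0 0 0 0 0 0"

```text
time_s: 13.33
eef_pos: [0.5734, -0.0195, 0.0468]
eef_rot: [-0.001, 2.783, -0.011]
wrist_force: [-5.5, 2.0, 9.3]
gripper_width: -0.0
```

>>> apply_moves --pt "-0.0002 0 0.001 0 0 0" --pt "0 0 0 0 0 0" --pt "0 0 0 0 0 0"

```text
time_s: 13.58
eef_pos: [0.5738, -0.0194, 0.046]
eef_rot: [-0.002, 2.783, -0.011]
wrist_force: [-7.3, -0.3, 12.2]
gripper_width: 0.0004
```

```bash
python3 - <<'E'
from h import *
rep()
E
```

```text
t 13.58 pos [ 0.5738 -0.0194  0.046 ] q [-0.14  0.41  0.07  2.22  0.06  0.16  1.43] F [-7.29 -0.26 12.16] F.n 14.18
tool [[-0.936, 0.0, 0.351], [-0.003, 1.0, -0.008], [-0.351, -0.008, -0.936]]
h -15.165162876704281 lateral [-5.78 -0.45 -3.34]
```

>>> apply_moves --pt "-0.0002 0 0.001 0 0 0" --pt "0 0 0 0 0 0" --pt "0 0 0 0 0 0"

```text
time_s: 13.83
eef_pos: [0.5742, -0.0195, 0.0454]
eef_rot: [-0.002, 2.783, -0.011]
wrist_force: [-10.2, 0.6, 17.9]
gripper_width: 0.0004
```

>>> apply_moves --pt "-0.0001 0 0.0007 0 0 0" --pt "0 0 0 0 0 0" --pt "0 0 0 0 0 0"

```text
time_s: 14.08
eef_pos: [0.5743, -0.0195, 0.0451]
eef_rot: [-0.001, 2.783, -0.011]
wrist_force: [-15.0, 0.5, 25.3]
gripper_width: 0.0006
```

```bash
python3 - <<'E'
from h import *
rep()
E
```

```text
t 14.08 pos [ 0.5743 -0.0195  0.0451] q [-0.14  0.41  0.07  2.22  0.06  0.16  1.43] F [-14.99   0.45  25.3 ] F.n 29.41
tool [[-0.936, 0.0, 0.351], [-0.002, 1.0, -0.007], [-0.351, -0.008, -0.936]]
h -16.203387820068762 lateral [-5.75 -0.49 -3.32]
```

Firm stop reached (29 N along the normal). Now I'll release slowly and watch where contact ends.

>>> apply_moves --pt "0.0005 0 -0.003 0 0 0" --pt "0 0 0 0 0 0" --pt "0 0 0 0 0 0"

```text
time_s: 14.33
eef_pos: [0.5732, -0.0195, 0.0472]
eef_rot: [-0.002, 2.783, -0.011]
wrist_force: [-5.7, 0.1, 9.0]
gripper_width: 0.0005
```

>>> apply_moves --pt "0.0004 0 -0.0025 0 0 0" --pt "0 0 0 0 0 0" --pt "0 0 0 0 0 0"

```text
time_s: 14.58
eef_pos: [0.5719, -0.0195, 0.0493]
eef_rot: [-0.002, 2.783, -0.011]
wrist_force: [-5.0, 0.2, 7.8]
gripper_width: 0.0006
```

>>> apply_moves --pt "0.0004 0 -0.0025 0 0 0" --pt "0 0 0 0 0 0" --pt "0 0 0 0 0 0"

```text
time_s: 14.83
eef_pos: [0.5707, -0.0195, 0.0515]
eef_rot: [-0.001, 2.783, -0.011]
wrist_force: [-3.7, 0.1, 6.8]
gripper_width: 0.0002
```

>>> apply_moves --pt "0.0003 0 -0.002 0 0 0" --pt "0 0 0 0 0 0" --pt "0 0 0 0 0 0"

```text
time_s: 15.08
eef_pos: [0.5698, -0.0194, 0.053]
eef_rot: [-0.001, 2.783, -0.011]
wrist_force: [-4.0, 0.3, 3.9]
gripper_width: 0.0002
```

```bash
python3 - <<'E'
from h import *
rep()
E
```

```text
t 15.08 pos [ 0.5698 -0.0194  0.053 ] q [-0.14  0.39  0.07  2.22  0.06  0.17  1.43] F [-4.03  0.32  3.95] F.n 5.44
tool [[-0.936, 0.0, 0.351], [-0.002, 1.0, -0.008], [-0.351, -0.008, -0.936]]
h -7.108509901692601 lateral [-5.74 -0.44 -3.31]
```

At h −7.1 mm it still pushes back with 5.4 N, where it was free before the press, so the button has come out. One more step confirms it, then I back away.

>>> apply_moves --pt "0.0003 0 -0.002 0 0 0" --pt "0 0 0 0 0 0" --pt "0 0 0 0 0 0"

```text
time_s: 15.33
eef_pos: [0.5689, -0.0194, 0.0547]
eef_rot: [-0.002, 2.783, -0.011]
wrist_force: [-2.3, -0.4, 2.0]
gripper_width: 0.0009
```

>>> apply_moves --pt "0.0003 0 -0.002 0 0 0" --pt "0 0 0 0 0 0" --pt "0 0 0 0 0 0"

```text
time_s: 15.58
eef_pos: [0.5679, -0.0194, 0.0565]
eef_rot: [-0.002, 2.783, -0.011]
wrist_force: [-2.2, -1.0, 2.0]
gripper_width: 0.0006
```

>>> apply_moves --pt "0.0003 0 -0.002 0 0 0" --pt "0 0 0 0 0 0" --pt "0 0 0 0 0 0"

```text
time_s: 15.83
eef_pos: [0.5676, -0.0193, 0.0586]
eef_rot: [-0.002, 2.782, -0.011]
wrist_force: [-1.0, 0.1, 0.4]
gripper_width: 0.0002
```

```bash
python3 - <<'E'
from h import *
rep()
E
```

```text
t 15.83 pos [ 0.5676 -0.0193  0.0586] q [-0.14  0.38  0.07  2.22  0.06  0.18  1.43] F [-0.95  0.05  0.35] F.n 0.78
tool [[-0.936, 0.0, 0.352], [-0.002, 1.0, -0.008], [-0.352, -0.008, -0.936]]
h -1.1721296430285515 lateral [-4.96 -0.32 -2.87]
```

>>> apply_moves --pt "0 0 -0.02 0 0 0" --pt "0 0 -0.04 0 0 0" --pt "0 0 -0.04 0 0 0" --pt "0 0 -0.04 0 0 0" --pt "0 0 -0.04 0 4 0" --pt "0 0 -0.03 0 6 0" --pt "0 0 -0.02 0 6 0" --pt "0 0 0 0 5 0" --jaw 0.06

```text
time_s: 16.5
eef_pos: [0.4957, -0.0176, 0.2742]
eef_rot: [0.001, 3.126, -0.011]
wrist_force: [1.3, -0.0, -0.2]
gripper_width: 0.049
```

```bash
python3 - <<'E'
from h import *
rep()
cap('top','top10')
cap('wrist','wrist10')
f=load('top10')['frame']; cv2.imwrite('pics/t10.png',cv2.resize(f[90:220,260:410],None,fx=5,fy=5,interpolation=cv2.INTER_CUBIC))
E
```

```text
t 16.5 pos [ 0.4957 -0.0176  0.2742] q [-0.16  0.16  0.1   1.79 -0.01  1.18  1.51] F [ 1.31 -0.01 -0.2 ] F.n -0.83
tool [[-1.0, 0.001, 0.015], [0.001, 1.0, -0.007], [-0.015, -0.007, -1.0]]
h 221.46926252480844 lateral [34.47  1.44 19.91]
```

View pics/t10.png

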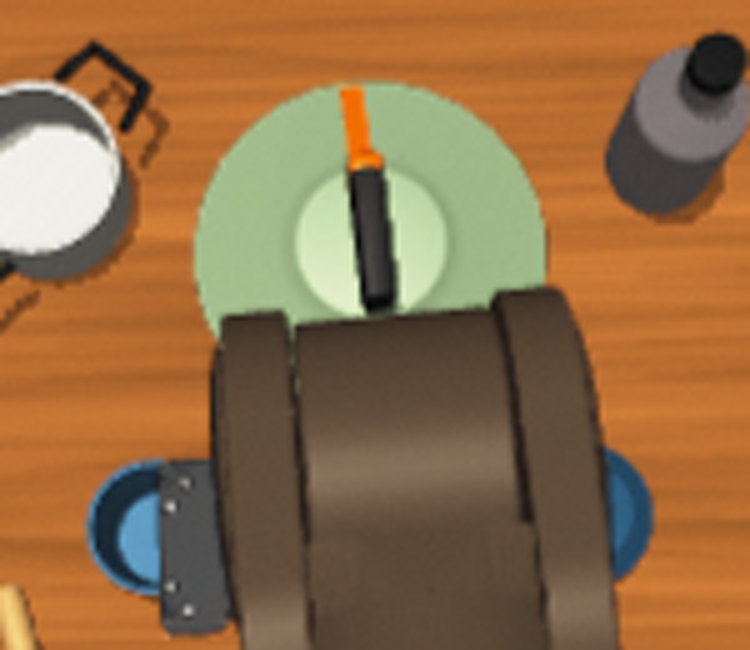

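View pics/wrist10.png

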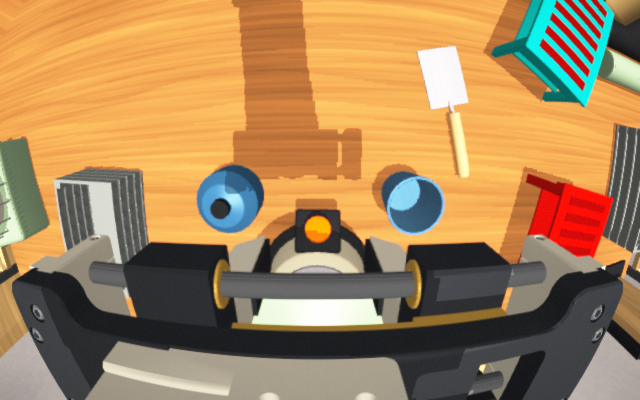

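>>> apply_moves --pt "0 0 -0.04 0 0.8 0" --pt "-0.034 0 -0.005 0 0 0" --pt "-0.036 0 0 0 0 0" --pt "-0.036 0 0 0 0 0" --pt "-0.036 0 0 0 0 0" --pt "-0.028 0 0 0 0 0" --pt "0 0 0 0 0 7" --pt "0 0 0 0 0 7"

```text
time_s: 17.27
eef_pos: [0.6642, -0.0178, 0.3102]
eef_rot: [-0.393, -3.114, 0.015]
wrist_force: [-1.0, 1.7, 0.1]
gripper_width: 0.0601
```

>>> apply_moves --pt "0 0 0 0 0 7" --pt "0 0 0 0 0 7" --pt "0 0 0 0 0 7" --pt "0 0 0 0 0 7" --pt "0 0 0 0 0 7" --pt "0 0 0 0 0 7" --pt "0 0 0 0 0 7" --pt "0 0 0 0 0 7"

```text
time_s: 17.93
eef_pos: [0.663, -0.0179, 0.3118]
eef_rot: [1.81, 2.564, -0.014]
wrist_force: [0.6, 0.0, 0.1]
gripper_width: 0.0601
```

>>> apply_moves --pt "0 0 0 0 0 7" --pt "0 0 0 0 0 7" --pt "0 0 0 0 0 7" --pt "0 0 0 0 0 7" --pt "0 0 0 0 0 7" --pt "0 0 0 0 0 7" --pt "0 0 0 0 0 7" --pt "0 0 0 0 0 7"

```text
time_s: 18.6
eef_pos: [0.663, -0.0179, 0.3118]
eef_rot: [2.799, 1.412, -0.01]
wrist_force: [-0.3, -0.2, -0.5]
gripper_width: 0.0601
```

>>> apply_moves --pt "0 0 0 0 0 7" --pt "0 0 0 0 0 7" --pt "0 0 0 0 0 7" --pt "0 0 0 0 0 7" --pt "0 0 0 0 0 7" --pt "0 0 0 0 0 7" --pt "0 0 0 0 0 7" --pt "0 0 0 0 0 0"

```text
time_s: 19.27
eef_pos: [0.663, -0.0178, 0.3117]
eef_rot: [3.13, 0.125, -0.006]
wrist_force: [0.8, -0.3, -0.5]
gripper_width: 0.0603
```

```bash
python3 - <<'E'
from h import *
rep([.666,-.019,.285])
s=r.state(); Rt=R.from_rotvec(s['eef_rot']).as_matrix(); print('yaw x',np.degrees(np.arctan2(Rt[1,0],Rt[0,0])))
cap('wrist','wrist11')
E
```

```text
t 19.27 pos [ 0.663  -0.0178  0.3117] q [-0.54  0.53  0.83  1.34 -0.38  1.44 -1.22] F [ 0.77 -0.34 -0.54] F.n -0.85
tool [[0.997, 0.08, -0.003], [0.08, -0.997, -0.009], [-0.004, 0.009, -1.0]]
h 170.28768547572997 lateral [176.17   1.17 101.72]
move tool [0.003  0.0012 0.0267]
yaw x 4.563711908928611
```

View pics/wrist11.png

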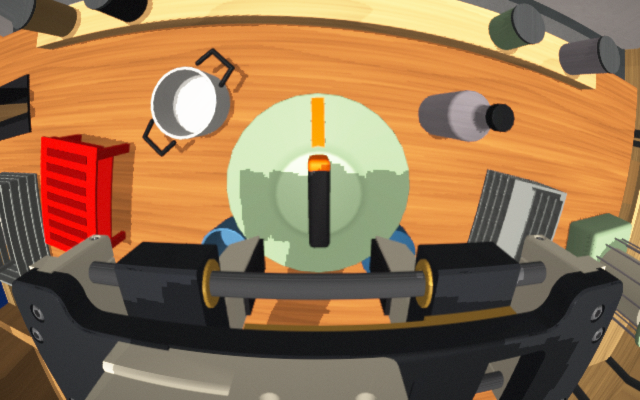

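```bash
python3 - <<'E'
from h import *
c=load('wrist11'); cv2.imwrite('pics/w11.png',cv2.resize(c['frame'][90:280,220:420],None,fx=4,fy=3,interpolation=cv2.INTER_CUBIC))
f=c['frame']; hsv=cv2.cvtColor(f,cv2.COLOR_BGR2HSV)
m=((f.max(2)<60)).astype(np.uint8); k=np.zeros_like(m);k[165:250,300:340]=1;m*=k
ct=max(cv2.findContours(m,0,2)[0],key=cv2.contourArea); print(cv2.minAreaRect(ct),cv2.boundingRect(ct))
m=((hsv[...,0]>3)&(hsv[...,0]<25)&(hsv[...,1]>200)&(hsv[...,2]>150)).astype(np.uint8); k=np.zeros_like(m);k[90:150,300:340]=1;m*=k
ct=max(cv2.findContours(m,0,2)[0],key=cv2.contourArea); print(cv2.minAreaRect(ct))
n=[0,0,1]
for u,v in((318.5,160),(318.5,246)): print(onpl(c,u,v,[0,0,.25],n))
a=onpl(c,318,98,[0,0,.184],n); print('tip',a, np.degrees(np.arctan2(a[1]+.019,a[0]-.666)))
s=r.state(); print(fproj(c,s['eef_pos']))
E
```

```text
((318.5, 209.0), (74.0, 21.0), 90.0) (308, 172, 22, 75)
((317.4999694824219, 121.5), (10.999998092651367, 46.99999237060547), 0.0)
[ 0.70440017 -0.0162813   0.25      ]
[ 0.63212608 -0.02212105  0.25      ]
tip [ 0.75628255 -0.01256527  0.184     ] 4.0767630742572285
[317.00921469 240.70418605]
```

View pics/w11.png

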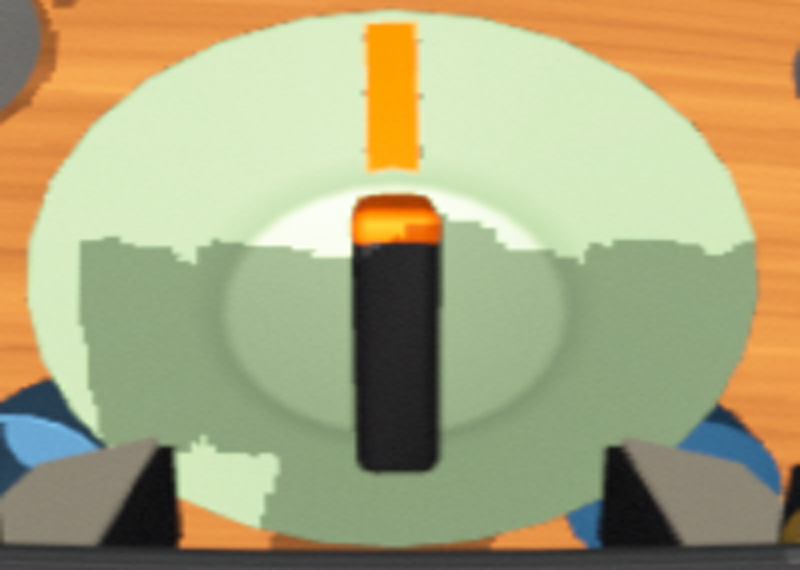

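>>> apply_moves --pt "0.004 0.0015 0.015 0 0 0" --pt "0 0 0.02 0 0 0" --pt "0 0 0.02 0 0 0" --pt "0 0 0.02 0 0 0" --pt "0 0 0.01 0 0 0" --pt "0 0 0 0 0 0"

```text
time_s: 19.82
eef_pos: [0.6657, -0.0192, 0.2251]
eef_rot: [3.13, 0.139, -0.012]
wrist_force: [-0.0, 0.1, 0.4]
gripper_width: 0.0599
```

```bash
python3 - <<'E'
from h import *
rep([.667,-.019,.222])
c=cap('wrist','wrist12'); cv2.imwrite('pics/w12.png',cv2.resize(c['frame'][90:330,200:440],None,fx=3,fy=2.4,interpolation=cv2.INTER_CUBIC))
c=cap('side','side12'); s=r.state(); im=cv2.resize(c['frame'][100:250,200:360],None,fx=4.5,fy=4,interpolation=cv2.INTER_CUBIC)
u=proj(c,s['eef_pos']); cv2.circle(im,(int((u[0]-200)*4.5),int((u[1]-100)*4)),3,(255,0,0),-1)
cv2.imwrite('pics/s12.png',im)
E
```

```text
t 19.82 pos [ 0.6657 -0.0192  0.2251] q [-0.53  0.58  0.8   1.47 -0.42  1.27 -1.17] F [-0.02  0.15  0.39] F.n 0.35
tool [[0.996, 0.089, -0.007], [0.089, -0.996, -0.008], [-0.008, 0.008, -1.0]]
h 93.91956510800593 lateral [140.7   -0.19  81.24]
move tool [ 0.0013 -0.0001  0.0031]
```

View pics/w12.png

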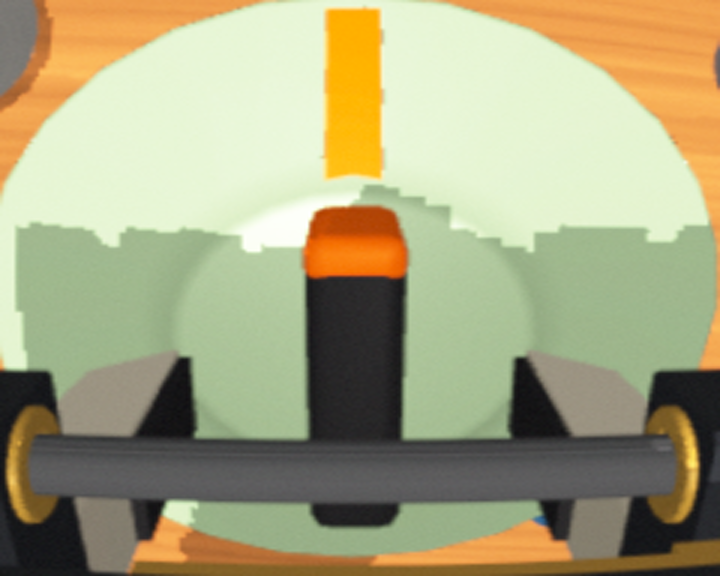

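View pics/s12.png

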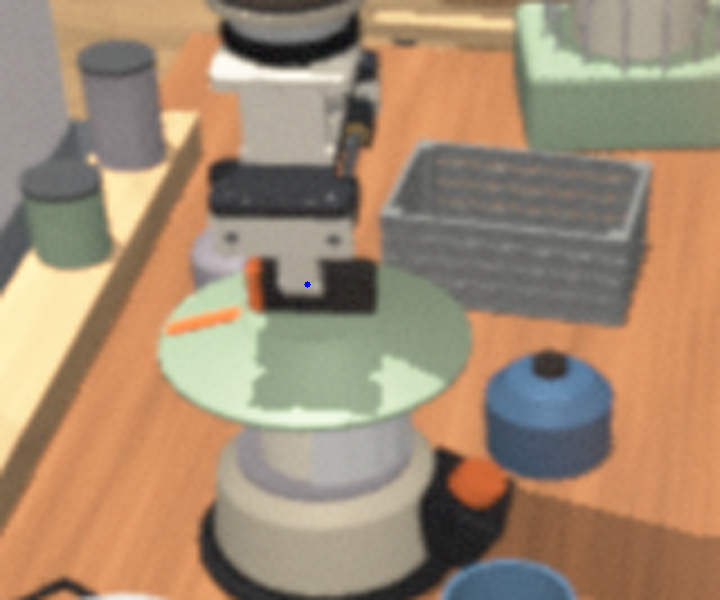

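>>> apply_moves --pt "0.0013 0 0.003 0 0 0.4" --pt "0 0 0 0 0 0" --pt "0 0 0 0 0 0" --pt "0 0 0 0 0 0" --pt "0 0 0 0 0 0" --pt "0 0 0 0 0 0" --jaw 0.01 --newtons 20

```text
time_s: 20.42
eef_pos: [0.6686, -0.0195, 0.2249]
eef_rot: [3.131, 0.124, -0.005]
wrist_force: [-0.4, -0.1, -0.3]
gripper_width: 0.0246
```

```bash
cat >> h.py <<'E'
def yaw():
    s=r.state(); Rt=R.from_rotvec(s['eef_rot']).as_matrix(); y=np.degrees(np.arctan2(Rt[1,0],Rt[0,0])); print('yaw x',y.round(2),'w',s['gripper_width'],'torq',s['wrist_torque'].round(2)); return y
E
python3 - <<'E'
from h import *
rep(); yaw()
E
```

```text
t 20.42 pos [ 0.6686 -0.0195  0.2249] q [-0.53  0.59  0.8   1.47 -0.42  1.27 -1.18] F [-0.38 -0.07 -0.3 ] F.n -0.07
tool [[0.997, 0.079, -0.003], [0.079, -0.997, -0.009], [-0.004, 0.008, -1.0]]
h 92.32599919255125 lateral [142.81  -0.5   82.46]
yaw x 4.55 w 0.02457510827084997 torq [-0.03  0.14  0.03]
```

>>> apply_moves --pt "-0.0015 0 0 0 0 0" --pt "0 0 0 0 0 0" --pt "0 0 0 0 0 0" --pt "0 0 0 0 0 0"

```text
time_s: 20.75
eef_pos: [0.6673, -0.0197, 0.2248]
eef_rot: [3.13, 0.124, -0.005]
wrist_force: [2.4, 0.3, -0.4]
gripper_width: 0.0178
```

```bash
python3 - <<'E'
from h import *
rep(); yaw()
E
```

```text
t 20.75 pos [ 0.6673 -0.0197  0.2248] q [-0.53  0.58  0.8   1.47 -0.42  1.27 -1.18] F [ 2.37  0.32 -0.43] F.n -1.56
tool [[0.997, 0.079, -0.003], [0.079, -0.997, -0.009], [-0.003, 0.009, -1.0]]
h 92.8638698576483 lateral [141.73  -0.69  81.83]
yaw x 4.55 w 0.017796347315277638 torq [-0.13 -0.4  -0.  ]
```

>>> apply_moves --pt "0 0 0 0 0 -2" --pt "0 0 0 0 0 -3" --pt "0 0 0 0 0 0"

```text
time_s: 21.0
eef_pos: [0.6673, -0.0196, 0.2247]
eef_rot: [3.122, 0.265, -0.006]
wrist_force: [2.9, -0.5, -0.8]
gripper_width: 0.0175
```

```bash
python3 - <<'E'
from h import *
rep(); yaw()
E
```

```text
t 21.0 pos [ 0.6673 -0.0196  0.2247] q [-0.52  0.58  0.78  1.47 -0.4   1.26 -1.1 ] F [ 2.87 -0.48 -0.77] F.n -2.1
tool [[0.986, 0.168, -0.003], [0.168, -0.986, -0.009], [-0.004, 0.008, -1.0]]
h 92.84424152078304 lateral [141.69  -0.6   81.81]
yaw x 9.69 w 0.017471799364923688 torq [-0.14 -0.44  0.03]
```

Torque about the axis is 0.03 N m, so the hood turns freely. I'll carry on to about 99°.

>>> apply_moves --pt "0 0 0 0 0 -6" --pt "0 0 0 0 0 -6" --pt "0 0 0 0 0 -6" --pt "0 0 0 0 0 -6" --pt "0 0 0 0 0 -6" --pt "0 0 0 0 0 -6" --pt "0 0 0 0 0 -6" --pt "0 0 0 0 0 -6"

```text
time_s: 21.67
eef_pos: [0.667, -0.0192, 0.2247]
eef_rot: [2.746, 1.514, -0.011]
wrist_force: [0.8, 1.9, -0.5]
gripper_width: 0.0178
```

```bash
python3 - <<'E'
from h import *
rep([.667,-.019,.225]); yaw()
E
```

```text
t 21.67 pos [ 0.667  -0.0192  0.2247] q [-0.4   0.53  0.56  1.46 -0.28  1.23 -0.37] F [ 0.82  1.86 -0.49] F.n -0.84
tool [[0.534, 0.846, -0.003], [0.846, -0.534, -0.008], [-0.009, 0.001, -1.0]]
h 92.95754614552627 lateral [141.51  -0.19  81.71]
move tool [ 0.0001 -0.0001 -0.0003]
yaw x 57.75 w 0.01778637679075018 torq [ 0.17 -0.25 -0.03]
```

>>> apply_moves --pt "0 0 0 0 0 -6" --pt "0 0 0 0 0 -6" --pt "0 0 0 0 0 -6" --pt "0 0 0 0 0 -6" --pt "0 0 0 0 0 -6" --pt "0 0 0 0 0 -6" --pt "0 0 0 0 0 -5" --pt "0 0 0 0 0 0"

```text
time_s: 22.33
eef_pos: [0.6666, -0.0191, 0.2247]
eef_rot: [2.045, 2.382, -0.013]
wrist_force: [-1.6, 2.2, 1.6]
gripper_width: 0.0178
```

```bash
python3 - <<'E'
from h import *
rep([.667,-.019,.225]); yaw()
cap('wrist','wrist13')
E
```

```text
t 22.33 pos [ 0.6666 -0.0191  0.2247] q [-0.3   0.51  0.38  1.45 -0.19  1.22  0.26] F [-1.56  2.15  1.64] F.n 2.2
tool [[-0.151, 0.988, -0.004], [0.988, 0.151, -0.008], [-0.007, -0.005, -1.0]]
h 93.17857294273635 lateral [ 1.412e+02 -9.000e-02  8.153e+01]
move tool [ 0.      0.0004 -0.0003]
yaw x 98.71 w 0.017837196202410668 torq [0.46 0.17 0.02]
```

View pics/wrist13.png

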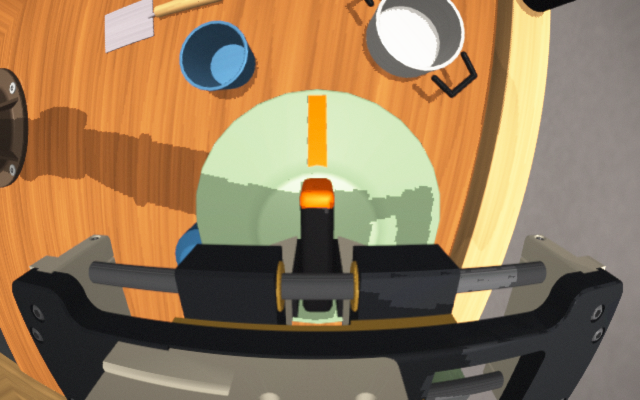

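>>> apply_moves --pt "0 0 0 0 0 -0.5" --pt "0 0 0 0 0 0"

```text
time_s: 22.55
eef_pos: [0.6666, -0.0191, 0.2247]
eef_rot: [2.04, 2.386, -0.014]
wrist_force: [-3.1, 3.0, 3.4]
gripper_width: 0.0178
```

>>> apply_moves --pt "0 0 0 0 0 0" --pt "0 0 0 0 0 0" --pt "0 0 0 0 0 0" --pt "0 0 -0.02 0 0 0" --pt "0 0 -0.04 0 0 0" --pt "0 0 -0.04 0 0 0" --pt "0 0 -0.04 0 0 0" --pt "0 0 -0.04 0 0 0" --jaw 0.06

```text
time_s: 23.22
eef_pos: [0.6673, -0.0185, 0.4067]
eef_rot: [2.038, 2.385, -0.014]
wrist_force: [0.9, -0.4, -0.4]
gripper_width: 0.0595
```

>>> apply_moves --pt "0 0 -0.02 0 0 0" --pt "-0.04 0 0 0 0 0" --pt "-0.04 0 0 0 0 0" --pt "-0.02 0 0 0 0 0" --pt "0 0 0 0 0 0" --pt "0 0 0 0 0 0"

```text
time_s: 23.72
eef_pos: [0.6833, -0.1188, 0.4251]
eef_rot: [2.042, 2.383, -0.015]
wrist_force: [0.4, -0.1, -0.6]
gripper_width: 0.0598
```

```bash
python3 - <<'E'
from h import *
rep([.667,-.019,.225]); yaw()
cap('wrist','wrist14'); cap('top','top14')
E
```

```text
t 23.72 pos [ 0.6833 -0.1188  0.4251] q [-0.13  0.51  0.44  0.97 -0.2   1.7   0.39] F [ 0.37 -0.09 -0.61] F.n -0.71
tool [[-0.153, 0.988, -0.004], [0.988, 0.153, -0.01], [-0.009, -0.005, -1.0]]
h 258.30712215064494 lateral [240.49 -99.8  138.86]
move tool [0.1029 0.0002 0.1992]
yaw x 98.82 w 0.0597967650844 torq [-0.02  0.07  0.02]
```

View pics/wrist14.png

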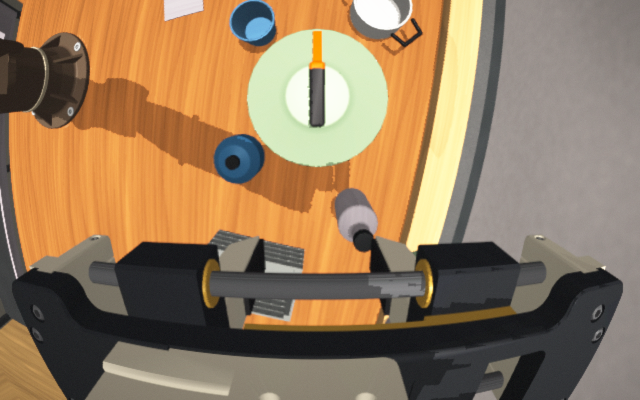

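View pics/top14.png

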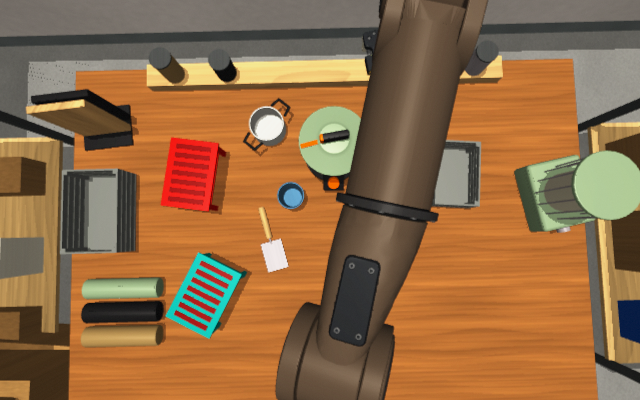

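```bash
python3 - <<'E'
from h import *
t=load('top14'); f=t['frame']
hsv=cv2.cvtColor(f,cv2.COLOR_BGR2HSV)
m=((hsv[...,0]>3)&(hsv[...,0]<16)&(hsv[...,1]>225)&(hsv[...,2]>170)).astype(np.uint8); k=np.zeros_like(m);k[125:165,298:325]=1;m*=k
ys,xs=np.nonzero(m); 
P=np.array([onz(t,u,v,.186)[:2] for u,v in zip(xs,ys)])
A=np.array([.6665,-.0191]); sel=xs<316
d=P[sel].mean(0)-A; print('stripe ang',np.degrees(np.arctan2(d[1],d[0])),d,xs.min(),xs.max(),sel.sum())
# stand from red
m=(((hsv[...,0]<4)|(hsv[...,0]>176))&(hsv[...,1]>180)&(hsv[...,2]>150)).astype(np.uint8); m[:, :150]=0; m[230:]=0;m[:,235:]=0
m=cv2.morphologyEx(m,cv2.MORPH_CLOSE,np.ones((9,9)))
cs=max(cv2.findContours(m,0,2)[0],key=cv2.contourArea); rect=cv2.minAreaRect(cs); S=onz(t,*rect[0],.104)[:2]; d=S-A; print('stand',rect,S,np.degrees(np.arctan2(d[1],d[0])))
# wrist14 stripe
w=load('wrist14'); print(np.degrees(np.arctan2(*( (onpl(w,317,33,[0,0,.184],[0,0,1])-onpl(w,317.5,124,[0,0,.25],[0,0,1]))[[1,0]]))))
cv2.imwrite('pics/w14.png',cv2.resize(w['frame'][20:150,240:400],None,fx=5,fy=4.5,interpolation=cv2.INTER_CUBIC))
cv2.imwrite('pics/t14.png',cv2.resize(f[100:200,140:360],None,fx=3.6,fy=4,interpolation=cv2.INTER_CUBIC))
s=load('side0')
for u,v in((235,302),(318,322),(207,355),(300,379)): print(onz(s,u,v,.104)[:2])
E
```

```text
stripe ang 95.36728461292326 [-0.00645294  0.06868349] 301 323 53
stand ((190.0, 173.99998474121094), (49.78031921386719, 69.01362609863281), 8.130102157592773) [0.59960162 0.39369615] 99.20540906965945
99.22680871471151
[0.68201397 0.31849743]
[0.49067841 0.34852074]
[0.70378729 0.45388789]
[0.51054737 0.48206431]
```

View pics/t14.png

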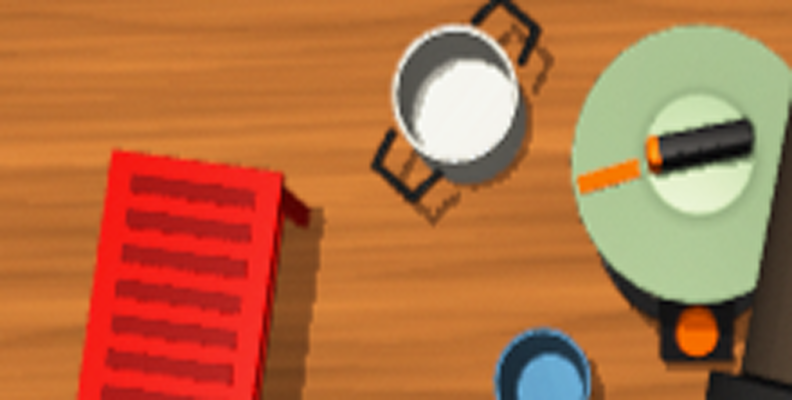

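```bash
python3 - <<'E'
from h import *
t=load('top14'); f=t['frame']
# dark bar mask top face
m=(f.max(2)<70).astype(np.uint8); k=np.zeros_like(m);k[125:150,319:352]=1;m*=k
ct=max(cv2.findContours(m,0,2)[0],key=cv2.contourArea); 
vx,vy,x0,y0=cv2.fitLine(np.argwhere(m)[:,::-1].astype(np.float32),cv2.DIST_L2,0,.01,.01).ravel(); print(vx,vy,x0,y0)
for z in(.24,.25):
    a=onz(t,x0-12*vx,y0-12*vy,z);b=onz(t,x0+12*vx,y0+12*vy,z);d=a-b;print('bar',np.degrees(np.arctan2(d[1],d[0])))
g=lambda x,y,z: onz(t,140+x/3.6,100+y/4,z)
a=g(655,150,.25);b=g(748,133,.25);d=a-b;print(np.degrees(np.arctan2(d[1],d[0])),np.linalg.norm(d))
a=g(579,186,.184)[:2]-[.6665,-.0191]; print('tip',a,np.degrees(np.arctan2(a[1],a[0])))
w=load('wrist14'); hw=cv2.cvtColor(w['frame'],cv2.COLOR_BGR2HSV)
m=((hw[...,0]>3)&(hw[...,0]<25)&(hw[...,1]>200)&(hw[...,2]>150)).astype(np.uint8); k=np.zeros_like(m);k[28:60,305:330]=1;m*=k
for lo,hi in((30,36),(50,57)):
    v,u=np.nonzero(m[lo:hi]); print(u.mean(),v.mean()+lo)
m=(w['frame'].max(2)<60).astype(np.uint8);k=np.zeros_like(m);k[68:130,300:335]=1;m*=k
v,u=np.nonzero(m); p=np.polyfit(v,u,1); print('bar line',p, [onpl(w,np.polyval(p,vv),vv,[0,0,.25],[0,0,1]).round(4) for vv in(70,122)])
a,b=[onpl(w,np.polyval(p,vv),vv,[0,0,.25],[0,0,1]) for vv in(70,122)]; d=a-b; print(np.degrees(np.arctan2(d[1],d[0])))
E
```

```text
0.97754794 -0.210713 336.36932 135.88068
bar 100.85827025133429
bar 100.85827025133416
97.9979044273068 0.06579924993705263
tip [-0.01276039  0.08782076] 98.267241314879
316.7567567567568 33.054054054054056
316.5 53.0
bar line [8.64392454e-02 3.04464380e+02] [array([0.6559, 0.0057, 0.25  ]), array([ 0.6699, -0.0524,  0.25  ])]
103.58470092791565
```

Two of the angle checks give the hood at 98.8–99.2° (wrist stripe, tool yaw at release) and the top-view stripe tip gives 98.3°. The bar fits were rougher, from 98.0° to 103.6°. The stand is at 99.2°, so I accept this and go back to press the lock.

>>> apply_moves --pt "0.025 -0.0325 0 0 0 0" --pt "0.025 -0.0325 0 0 0 0" --pt "0.025 -0.0325 0 0 0 0" --pt "0.025 -0.0325 0 0 0 0" --pt "0.025 -0.0325 0 0 0 0" --pt "0 0 0 0 0 -6.8" --pt "0 0 0 0 0 -6.8" --pt "0 0 0 0 0 -6.8" --jaw 0

```text
time_s: 24.48
eef_pos: [0.5025, -0.0166, 0.426]
eef_rot: [1.569, 2.719, -0.011]
wrist_force: [0.4, 0.9, 0.3]
gripper_width: 0.0111
```

>>> apply_moves --pt "0 0 0 0 0 -6.8" --pt "0 0 0 0 0 -6.8" --pt "0 0 0 0 0 -6.8" --pt "0 0 0 0 0 -6.8" --pt "0 0 0 0 0 -6.8" --pt "0 0 0 0 0 -6.8" --pt "0 0 0 0 0 -6.8" --pt "0 0 0 0 0 -6.4"

```text
time_s: 25.15
eef_pos: [0.5031, -0.0172, 0.4254]
eef_rot: [-0.166, -3.135, 0.013]
wrist_force: [-0.6, -0.6, -0.5]
gripper_width: 0.0006
```

>>> apply_moves --pt "0 0 0.03 0 0 -6" --pt "0 0 0.04 0 0 0" --pt "0 0 0.04 0 0 0" --pt "0 0 0.04 0 0 0" --pt "0 0 0 0 0 0" --pt "0 0 0 0 0 0"

```text
time_s: 25.65
eef_pos: [0.5017, -0.0189, 0.2749]
eef_rot: [-0.012, -3.135, 0.014]
wrist_force: [0.9, -0.4, 2.3]
gripper_width: 0.0002
```

```bash
python3 - <<'E'
from h import *
rep([.5276,-.019,.165]); yaw()
E
```

```text
t 25.65 pos [ 0.5017 -0.0189  0.2749] q [-0.29  0.18  0.26  1.77 -0.04  1.2   1.54] F [ 0.9  -0.41  2.26] F.n 1.51
tool [[-1.0, 0.008, -0.006], [0.008, 1.0, -0.009], [0.006, -0.009, -1.0]]
h 219.08324274867795 lateral [39.26  0.08 22.68]
move tool [-0.0266  0.0011  0.1097]
yaw x 179.54 w 0.00017067777511143304 torq [ 0.05 -0.    0.03]
```

>>> apply_moves --pt "0 0 0 0 -5.2 0" --pt "0 0 0 0 -5.2 0" --pt "0 0 0 0 -5.2 -0.4" --pt "0 0 0 0 -5.3 0" --pt "0 0 0 0 0 0" --pt "0 0 0 0 0 0"

```text
time_s: 26.15
eef_pos: [0.5033, -0.0195, 0.2784]
eef_rot: [0.001, 2.777, -0.013]
wrist_force: [0.7, 0.7, 0.4]
gripper_width: 0.0004
```

```bash
python3 - <<'E'
from h import *
rep(SEAT+.04*N-np.array([.866,0,.5])*.0066); yaw()
E
```

```text
t 26.15 pos [ 0.5033 -0.0195  0.2784] q [-0.33 -0.06  0.21  2.08  0.09  0.76  1.4 ] F [0.72 0.69 0.41] F.n -0.0
tool [[-0.934, 0.002, 0.357], [-0.001, 1.0, -0.009], [-0.357, -0.009, -0.934]]
h 221.35537974534077 lateral [41.99 -0.5  24.25]
move tool [0.0257 0.0022 0.1878]
yaw x -179.92 w 0.0004267418151627112 torq [0.01 0.34 0.02]
```

>>> apply_moves --pt "0.009 0.0003 0.02 0 0 0" --pt "0.009 0.0003 0.034 0 0 0" --pt "0.008 0.0003 0.034 0 0 0" --pt "0 0.0003 0.034 0 0 0" --pt "0 0.0003 0.034 0 0 0" --pt "0 0 0.032 0 0 0" --pt "0 0 0 0 0 0" --pt "0 0 0 0 0 0"

```text
time_s: 26.82
eef_pos: [0.5467, -0.0206, 0.0896]
eef_rot: [0.002, 2.783, -0.016]
wrist_force: [-0.1, 0.4, 0.1]
gripper_width: 0.0005
```

```bash
python3 - <<'E'
from h import *
rep(SEAT+.003*N-np.array([.866,0,.5])*.0066); yaw()
E
```

```text
t 26.82 pos [ 0.5467 -0.0206  0.0896] q [-0.24  0.29  0.18  2.25 -0.06  0.25  1.55] F [-0.06  0.37  0.13] F.n 0.14
tool [[-0.936, 0.003, 0.351], [-0.001, 1.0, -0.011], [-0.351, -0.011, -0.936]]
h 36.139624901550455 lateral [-7.24 -1.56 -4.18]
move tool [-0.0072  0.0019  0.0324]
yaw x -179.94 w 0.00048563798158311576 torq [0.04 0.38 0.03]
```

Now down to just above contact (h ≈ 0), then press to the stop in small steps.

>>> apply_moves --pt "-0.003 0.001 0.012 0 0 0" --pt "-0.003 0.001 0.012 0 0 0" --pt "-0.001 0 0.008 0 0 0" --pt "0 0 0 0 0 0" --pt "0 0 0 0 0 0"

```text
time_s: 27.23
eef_pos: [0.5637, -0.0188, 0.064]
eef_rot: [0.001, 2.779, -0.015]
wrist_force: [-0.5, 0.2, 0.4]
gripper_width: 0.0002
```

```bash
python3 - <<'E'
from h import *
rep()
E
```

```text
t 27.23 pos [ 0.5637 -0.0188  0.064 ] q [-0.21  0.36  0.15  2.24 -0.08  0.19  1.56] F [-0.49  0.21  0.44] F.n 0.63
tool [[-0.935, 0.003, 0.355], [-0.001, 1.0, -0.01], [-0.355, -0.01, -0.935]]
h 5.497825250166343 lateral [-5.59  0.21 -3.23]
```

>>> apply_moves --pt "-0.0006 0 0.003 0 0 0" --pt "0 0 0 0 0 0" --pt "0 0 0 0 0 0"

```text
time_s: 27.48
eef_pos: [0.5646, -0.0189, 0.0606]
eef_rot: [0.001, 2.78, -0.015]
wrist_force: [-0.4, -0.0, 0.2]
gripper_width: 0.0005
```

>>> apply_moves --pt "-0.0006 0 0.003 0 0 0" --pt "0 0 0 0 0 0" --pt "0 0 0 0 0 0"

```text
time_s: 27.73
eef_pos: [0.566, -0.0189, 0.0574]
eef_rot: [0.001, 2.78, -0.015]
wrist_force: [0.5, 0.3, 0.6]
gripper_width: 0.0003
```

```bash
python3 - <<'E'
from h import *
rep()
E
```

```text
t 27.73 pos [ 0.566  -0.0189  0.0574] q [-0.2   0.38  0.14  2.24 -0.08  0.17  1.57] F [0.49 0.29 0.62] F.n 0.29
tool [[-0.935, 0.003, 0.353], [-0.001, 1.0, -0.011], [-0.353, -0.01, -0.935]]
h -1.4282804185292108 lateral [-6.66  0.07 -3.85]
```

>>> apply_moves --pt "-0.0006 0 0.003 0 0 0" --pt "0 0 0 0 0 0" --pt "0 0 0 0 0 0"

```text
time_s: 27.98
eef_pos: [0.5677, -0.019, 0.0548]
eef_rot: [0.001, 2.78, -0.015]
wrist_force: [-1.8, 0.0, 2.0]
gripper_width: 0.0004
```

>>> apply_moves --pt "-0.0006 0 0.003 0 0 0" --pt "0 0 0 0 0 0" --pt "0 0 0 0 0 0"

```text
time_s: 28.23
eef_pos: [0.5692, -0.019, 0.0522]
eef_rot: [0.001, 2.78, -0.015]
wrist_force: [-3.9, -0.2, 5.5]
gripper_width: 0.0005
```

>>> apply_moves --pt "-0.0006 0 0.003 0 0 0" --pt "0 0 0 0 0 0" --pt "0 0 0 0 0 0"

```text
time_s: 28.48
eef_pos: [0.5706, -0.019, 0.0496]
eef_rot: [0.002, 2.781, -0.015]
wrist_force: [-5.2, 0.1, 7.3]
gripper_width: 0.0003
```

```bash
python3 - <<'E'
from h import *
rep()
E
```

```text
t 28.48 pos [ 0.5706 -0.019   0.0496] q [-0.19  0.4   0.13  2.23 -0.08  0.16  1.57] F [-5.16  0.11  7.35] F.n 8.95
tool [[-0.936, 0.003, 0.353], [-0.001, 1.0, -0.011], [-0.353, -0.01, -0.936]]
h -10.469069759630619 lateral [-6.6  -0.03 -3.81]
```

>>> apply_moves --pt "-0.0005 0 0.0025 0 0 0" --pt "0 0 0 0 0 0" --pt "0 0 0 0 0 0"

```text
time_s: 28.73
eef_pos: [0.5719, -0.019, 0.0475]
eef_rot: [0.001, 2.781, -0.015]
wrist_force: [-6.4, 0.7, 8.5]
gripper_width: 0.0008
```

>>> apply_moves --pt "-0.0003 0 0.0015 0 0 0" --pt "0 0 0 0 0 0" --pt "0 0 0 0 0 0"

```text
time_s: 28.98
eef_pos: [0.5726, -0.0191, 0.0462]
eef_rot: [0.001, 2.781, -0.015]
wrist_force: [-6.1, -0.0, 8.6]
gripper_width: 0.0005
```

>>> apply_moves --pt "-0.0002 0 0.001 0 0 0" --pt "0 0 0 0 0 0" --pt "0 0 0 0 0 0"

```text
time_s: 29.23
eef_pos: [0.5731, -0.019, 0.0455]
eef_rot: [0.001, 2.781, -0.015]
wrist_force: [-8.7, 0.5, 11.8]
gripper_width: 0.0005
```

```bash
python3 - <<'E'
from h import *
rep()
E
```

```text
t 29.23 pos [ 0.5731 -0.019   0.0455] q [-0.19  0.41  0.13  2.23 -0.08  0.15  1.57] F [-8.73  0.51 11.77] F.n 14.56
tool [[-0.936, 0.003, 0.353], [-0.001, 1.0, -0.01], [-0.353, -0.01, -0.936]]
h -15.220466640288919 lateral [-6.54 -0.03 -3.77]
```

>>> apply_moves --pt "-0.0002 0 0.001 0 0 0" --pt "0 0 0 0 0 0" --pt "0 0 0 0 0 0"

```text
time_s: 29.48
eef_pos: [0.5734, -0.0191, 0.0449]
eef_rot: [0.002, 2.781, -0.015]
wrist_force: [-11.8, -0.4, 18.8]
gripper_width: 0.0009
```

>>> apply_moves --pt "-0.0001 0 0.0007 0 0 0" --pt "0 0 0 0 0 0" --pt "0 0 0 0 0 0"

```text
time_s: 29.73
eef_pos: [0.5736, -0.0191, 0.0446]
eef_rot: [0.002, 2.781, -0.014]
wrist_force: [-15.9, 1.2, 25.0]
gripper_width: 0.0005
```

```bash
python3 - <<'E'
from h import *
rep()
E
```

```text
t 29.73 pos [ 0.5736 -0.0191  0.0446] q [-0.19  0.41  0.13  2.23 -0.08  0.15  1.57] F [-15.86   1.19  24.99] F.n 29.58
tool [[-0.936, 0.003, 0.353], [-0.001, 1.0, -0.01], [-0.353, -0.01, -0.935]]
h -16.242034702605558 lateral [-6.56 -0.07 -3.79]
```

Same firm stop (h −16.2 mm, 29.6 N). I'll release and see where contact ends; around −8 mm means it stayed in.

>>> apply_moves --pt "0.0005 0 -0.003 0 0 0" --pt "0 0 0 0 0 0" --pt "0 0 0 0 0 0"

```text
time_s: 29.98
eef_pos: [0.5724, -0.019, 0.0467]
eef_rot: [0.001, 2.781, -0.015]
wrist_force: [-5.9, 0.8, 8.4]
gripper_width: 0.0007
```

>>> apply_moves --pt "0.0006 0 -0.0035 0 0 0" --pt "0 0 0 0 0 0" --pt "0 0 0 0 0 0"

```text
time_s: 30.23
eef_pos: [0.5707, -0.019, 0.0497]
eef_rot: [0.001, 2.781, -0.015]
wrist_force: [-5.1, 0.4, 7.5]
gripper_width: 0.0002
```

>>> apply_moves --pt "0.0005 0 -0.003 0 0 0" --pt "0 0 0 0 0 0" --pt "0 0 0 0 0 0"

```text
time_s: 30.48
eef_pos: [0.5699, -0.019, 0.0522]
eef_rot: [0.001, 2.78, -0.015]
wrist_force: [-1.0, -1.2, 0.9]
gripper_width: 0.0004
```

```bash
python3 - <<'E'
from h import *
rep()
E
```

```text
t 30.48 pos [ 0.5699 -0.019   0.0522] q [-0.2   0.39  0.14  2.23 -0.08  0.16  1.57] F [-0.98 -1.25  0.87] F.n 1.24
tool [[-0.935, 0.003, 0.354], [-0.001, 1.0, -0.011], [-0.354, -0.01, -0.935]]
h -7.812222730512708 lateral [-6.04  0.04 -3.49]
```

Contact is gone at −7.8 mm, where 6 N remained in the out state, so the lock is in. I'll back away and check everything.

>>> apply_moves --pt "0.001 0 -0.01 0 0 0" --pt "0.001 0 -0.03 0 0 0" --pt "0 0 -0.04 0 0 0" --pt "0 0 -0.04 0 0 0" --pt "0 0 -0.04 0 0 0" --pt "0.03 0 -0.02 0 4 0" --pt "0.04 0 0 0 4 0" --pt "0.03 0 0 0 4 0"

```text
time_s: 31.15
eef_pos: [0.4061, -0.017, 0.1924]
eef_rot: [0.003, 2.99, -0.014]
wrist_force: [-0.4, -0.7, -1.4]
gripper_width: 0.0008
```

>>> apply_moves --pt "0 0 -0.03 0 4 0" --pt "0 0 -0.03 0 4 0" --pt "0 0 0 0 0 0" --pt "0 0 0 0 0 0"

```text
time_s: 31.48
eef_pos: [0.403, -0.0164, 0.2523]
eef_rot: [0.005, 3.126, -0.015]
wrist_force: [0.7, -0.0, -0.5]
gripper_width: 0.0004
```

```bash
python3 - <<'E'
from h import *
rep()
t=cap('top','top20'); s=cap('side','side20'); f=t['frame']
cv2.imwrite('pics/t20.png',cv2.resize(f[90:290,140:500],None,fx=2.2,fy=2.2,interpolation=cv2.INTER_CUBIC))
d=cv2.absdiff(s['frame'],load('side0')['frame']).max(2); cv2.imwrite('pics/d20.png',cv2.convertScaleAbs(d,alpha=2))
a=np.array
hsv=cv2.cvtColor(f,cv2.COLOR_BGR2HSV)
k=np.zeros(f.shape[:2],np.uint8);k[125:165,298:330]=1
m=((hsv[...,0]>3)&(hsv[...,0]<16)&(hsv[...,1]>225)&(hsv[...,2]>170)).astype(np.uint8)*k
ys,xs=np.nonzero(m); i=xs<=303; u,v=xs[i].mean(),ys[i].mean(); print(u,v)
P=onz(t,u,v,.185)[:2]-a([.6665,-.0191]); print('stripe tip',P,np.degrees(np.arctan2(P[1],P[0])))
E
```

```text
t 31.48 pos [ 0.403  -0.0164  0.2523] q [-0.38 -0.    0.28  2.02  0.01  1.1   1.46] F [ 0.71 -0.01 -0.52] F.n -0.81
tool [[-1.0, 0.003, 0.016], [0.003, 1.0, -0.01], [-0.016, -0.01, -1.0]]
h 248.89219265533237 lateral [-44.57   2.59 -25.72]
301.90909090909093 145.36363636363637
stripe tip [-0.00997357  0.0848185 ] 96.70645593994135
```

View pics/t20.png

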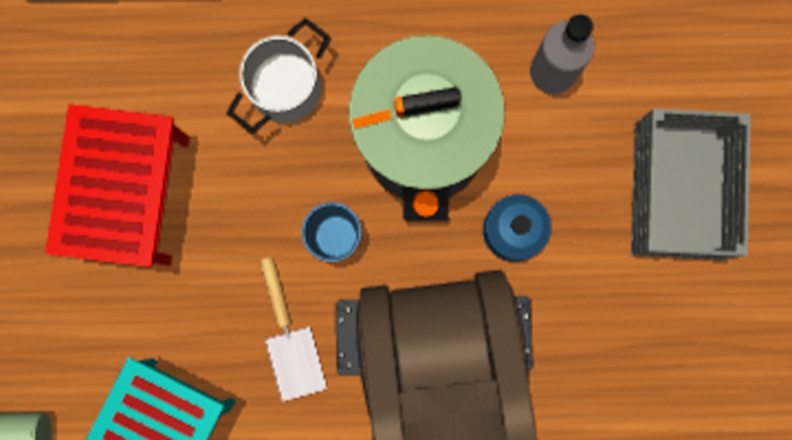

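View pics/d20.png

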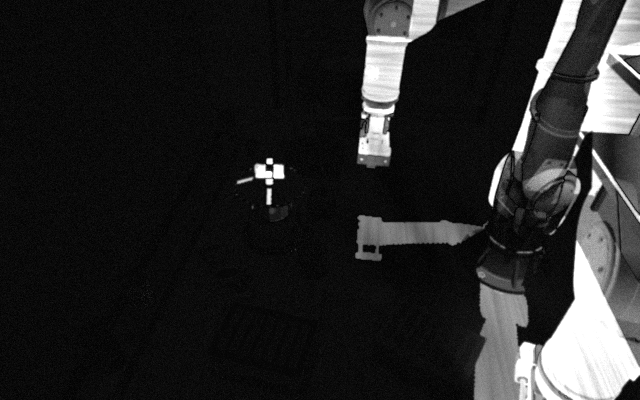

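```bash
python3 - <<'E'
from h import *
t=load('top20'); o=load('top0')
w=t['frame'].astype(float); g=o['frame'].astype(float)
x=np.clip((w[...,2]-w[...,1])-(g[...,2]-g[...,1]),0,None)
P=[];print([x[135:155,u].round().max() for u in range(299,318,3)])
A=np.array([.6663,-.0191])
for u in range(302,316,2):
    c=x[136:154,u]; c=np.where(c>25,c,0); v=136+(c*np.arange(18)).sum()/c.sum()
    rr=(316-u)/15.
    z=.185+ .010*(1-rr)   # rough dome slope
    p=onz(t,u,v,z)[:2]-A; print(u,round(v,2),p.round(4),np.degrees(np.arctan2(p[1],p[0])).round(2), 'flat', np.degrees(np.arctan2(*(onz(t,u,v,.185)[:2]-A)[::-1])).round(2))
# wrist view at grasp end
c=load('wrist13'); hw=cv2.cvtColor(c['frame'],cv2.COLOR_BGR2HSV)
m=((hw[...,0]>3)&(hw[...,0]<25)&(hw[...,1]>200)&(hw[...,2]>150)).astype(np.uint8)
for v in(100,120,140,158): 
    u=np.nonzero(m[v,300:335])[0]+300; q=onpl(c,u.mean(),v,[0,0,.186],[0,0,1])[:2]-A; print(v,u.mean(),q.round(4),np.degrees(np.arctan2(q[1],q[0])).round(2))
E
```

```text
[np.float64(17.0), np.float64(155.0), np.float64(155.0), np.float64(154.0), np.float64(155.0), np.float64(152.0), np.float64(119.0)]
302 145.42 [-0.0101  0.0845] 96.81 flat 96.71
304 144.87 [-0.009   0.0791] 96.51 flat 96.18
306 144.36 [-0.0081  0.0737] 96.28 flat 95.68
308 143.8 [-0.007   0.0682] 95.88 flat 94.98
310 143.36 [-0.0063  0.0628] 95.71 flat 94.45
312 142.72 [-0.005   0.0574] 94.98 flat 93.29
314 142.14 [-0.0039  0.052 ] 94.27 flat 92.05
100 317.0 [-0.0128  0.0854] 98.56
120 317.0 [-0.0107  0.0716] 98.53
140 317.0 [-0.0086  0.0578] 98.49
158 317.0 [-0.0067  0.0452] 98.44
```

```bash
python3 - <<'E'
from h import *
print(r.close_job())
E
```

```text
the job is handed in; nothing more can be done
None
```

The hood now points at the red stand and the lock is clicked in. I handed the job in at about 31.6 s with the arm clear of everything.

**What I did**
- **Lock at the start:** it was in. The button was free until deep down and then resisted with about 9 N. I pressed it to the stop (29 N) and let go, and it came out.
- **Turning the hood:** I gripped the bar and turned the hood from about 4.6° to about 99°. The torque was about 0.03 N m, so it was free.
- **Locking:** I pressed the button to the stop again. This press started at about 3 N, as it should when out. On release the button stayed in, with contact ending at the same depth as in the first locked state.

**Last checks**
- **Aim:** the tool angle at release and the wrist view put the hood at 98.5–99.2°. The stand's middle lies at 99.1–99.5°.
- **Other goods:** comparing the side pictures before and after, only the hood and the arm had moved.

**What disagreed**
- **Hood angle from rougher views:** the last top-view stripe readings gave 94.3–96.8°, and bar fits in earlier pictures ranged from 98° to 104°. I put this down to coarse pixels and uncertain heights, and trusted the tool angle and wrist view.
- **Contact depth:** contact came about 18–20 mm deeper than the stated finger-end position implied. I never explained this, so I judged the lock by force and travel only.
- **Press angle:** joint 6 was close to its limit, so I pressed with the tool leaning about 20° instead of 30°.

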